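Test an analyser's return spring on the lever tester and sort it

TASK

Test the return spring that stands in the rack's open-ended channel: stand it in the tester's nest, slide the lock bar aside, bring the weighted beam gently down onto the spring by its handle (do not drop it), let go, and see whether the beam's pointer comes to rest above or below the black reference mark on the white post. Then swing the beam right back up and stand the spring upright in the rectangular tray if the pointer rested above the mark (sound), or in the round dish if it rested below (tired). Leave the other spring in its closed channel and do not disturb the bottle, the cartridge or the screwdriver.

Things in the scene. Friction and masses are not known exactly. Their poses are not given: they have to be found in the camera images.
- tester: Fixed lever spring tester, grey base 180 x 145 x 8 mm (own x -70 to 110, y -45 to 100). Origin on the bench under the nest's centre; x points to the hinge, z up. In mm: cheeks x 63 to 95, y to +-24, 85 high; lock-bar pillar at (72, 88), 115 high; white post at (-40, 63), 88 high, 30 wide. Cheeks and raised beam leave no room for a gripper's body along x: grip in the nest along the tester's y.
- nest (a point): Centre of the nest floor, 12 mm above the bench: a rectangular recess 60 mm along the tester's x by 38 mm along its y, inside rims 10 mm high that flare outwards to 75 x 53 mm at their tops. The spring's foot (50 x 28 mm) goes in with its long side along the tester's x, either way round.
- beam (a joint): Angle of the weighted beam, rad: 0 level over the nest, pointing to the tester's -x; grows as it swings up; 1.9 fully back, where it stays by its weight (starts there, locked); below about 1.55 it falls. Beam 24 mm wide, 16 thick. It first touches a spring in the nest at about 0.19; let go, it rests near 0.09 on a sound spring, about -0.1 on a tired one. Falling faster than 6 rad/s is dropping it.
- weight: The weighted beam with its roller weight, ball presser (75 mm from the hinge, lowest point 12 mm under the beam's axis), handle and pointer. Origin on the hinge axis (as point hinge), x and z turning with the beam.
- hinge (a point): Point on the hinge axis in the beam's middle plane, 70 mm above the bench; the axis runs along the tester's y.
- handle (a point): Middle of the beam's handle: a round steel bar 12 mm across along the tester's y, 115 mm from the hinge axis, 50 mm to the tester's -y side of the beam's middle plane; 58 mm long, from the roller weight (48 mm across, 44 wide) to a black 20 mm ball. Pinch it from above along the tester's x; it turns in a light grip as the beam swings (about 6 N to lift).
- pointer (a point): Tip of the beam's pointer: a thin steel pin 5 mm across from the roller weight along the tester's +y, 115 mm from the hinge axis, 40 mm to the +y side. Its height at rest on the spring is to be compared with the mark.
- mark (a point): End of the black reference mark (a level black blade, 3 mm high) on the white post, 70 mm above the bench, on the tester's +y side. A sound spring holds the pointer about 10 mm above it, a tired one lets it sink 10 to 16 mm below.
- lock (a joint): Slide of the lock bar, m: 0 to 0.006 at the start (its 10 mm square end crosses in front of the beam and blocks it), growing as the bar slides along the tester's +y; the beam is free above 0.027; stop at 0.036. It takes about 2 N and stays where it is left.
- lock_knob (a point): Middle of the upright black knob on the lock bar, 16 mm across, 30 mm high (from 118 to 148 mm above the bench); this point is 135 mm above the bench. Pinch it along the tester's x or push it along the tester's +y.
- spring_a: One of two return-spring units that look alike: oblong steel foot 50 (its x) x 28 (its y) x 5 mm, a coil, and a round steel cap 28 mm across, 24 mm long, its top 60 mm above the underside. Origin at the centre of the underside, z up. Grip it by the cap; about 120 g. Its place tells whether it is the one to test; only the test tells whether it is sound.
- spring_b: The other return-spring unit, same shape and size as the first.
- rack: Fixed aluminium rack 170 (x) x 96 (y) x 64 mm, origin at the centre of its underside: two channels along x, 42 mm wide, 4 mm walls as high as the springs' tops, 4 mm floor. The one on its -y side is open at its -x end, the other is closed at both ends. Each holds a spring, foot's long side along the channel, so that it can be gripped only along the channel.
- open_channel (a point): Point on the floor of the open-ended channel, 20 mm to the rack's -x side of the middle; the spring to be tested stands within 20 mm of it along the channel.
- closed_channel (a point): The same point in the channel closed at both ends; the spring to be left stands within 20 mm of it.
- tray: Fixed shallow rectangular steel tray 130 (x) x 100 (y) x 16 mm, walls and floor 3 mm, for sound springs. Origin at the centre of its underside.
- dish: Fixed shallow round steel dish 120 mm across the rim, 108 mm at the foot, 16 mm high, floor 3 mm, for tired springs. Origin at the centre of its underside.
- reagent: Loose white bottle 52 mm across, 120 mm high, origin at the centre of its underside. Bystander.
- cartridge: Loose flat grey test cartridge 45 (x) x 75 (y) x 20 mm, origin at the centre of its underside. Bystander.
- driver: Loose screwdriver, 160 mm long, lying along its x. Bystander.
Not all that is in view belongs to the job. Leave any brown or red look-alike of the dish alone.

How it is judged:
By the outcome, as a careful person would: the job done as asked, in the order asked, and still so for the second after the job is handed in, with the robot touching nothing.
It also fails if it takes over 72 s, if anything falls off the work surface, if the arm or the gripper's body presses on something with over 40 N, if the wrist force passes 120 N, or if a joint passes its speed limit or range.

ROBOT

A 6-joint arm with a two-finger parallel gripper is mounted at the origin on the work surface. World frame = base frame: x ahead of the robot, y to its left, z up, the work surface at z = 0. Lengths are in mm, angles in rad, forces in N, time in s.
With the tool pointing down it reaches from about 350 to 975 mm from the base axis. Payload 7.1 kg.
Tool frame: the origin (TCP) lies between the finger pads; the fingertips stand 8 mm ahead of it and the grasp point (between the pads) lies 11 mm behind it (ctrl.tips_ahead is the distance from the TCP to the fingertips, in mm); y points along the fingers, z is the direction in which the jaws open and shut, and the axes are right-handed (so a half turn about y gives the same grasp; the last joint's range is limited). The gripper opens to 88 mm and grips with 3 to 60 N. Pads are 20 mm wide; open, the fingers measure 115 mm over their backs; the gripper's body (75 mm by 178 mm) begins 61 mm behind the grasp point.
Start: joints at [-1.241, 0.423, 1.63, -0, 1.089, -0.019], TCP at [213.623, -587.341, 230.675] pointing down, gripper open.
Joint ranges: [-3, 3], [-0.9, 2.11], [0.09, 2.58], [-1.31, 4.45], [0.11, 2.69], [-2.54, 2.54]. Speed limits (rad/s): [2.39, 2.39, 3.01, 3.14, 3.14, 3.14].

INTERFACE

Orientations are given as a rotation vector (axis times angle).
In Python, from workcell import ctrl gives the robot as it stands.
- The arm moves only by the shell command python3 -m creep 'ROWS'. ROWS is JSON, a list of rows, each an object of numbers: "tx", "ty", "tz": the shift along the world's x, y, z in mm; "rx", "ry", "rz": the turn, a rotation vector about the world's x, y, z in rad; "fingers": the closure in counts, from 0 (fully open) to 255 (shut). A call has 1 to 10 rows; each row is the pose to reach, as a shift and turn from the pose commanded when the call began; what a row does not reach only later rows make up. A row lasts 1/8 s, in which the tool goes at most 62.5 mm and 10.7 degrees, less where a joint would pass 70% of its speed; a pose out of reach is approached as far as the arm can. A call with a gripper value outside its range is refused whole. The fingers move at their own pace and stop on an object; the grip force is fixed at half the most. Time passes only in rows, so rows that repeat a pose let the fingers close. It gives the time, the measured TCP pose, the force and the opening at its end, in the units of the state.
- ctrl.get_obs(): the state, without advancing time (a new reading comes with each control period).
- ctrl.get_image(name): name is "scene" or "top" or "wrist"; returns a dict with "pixels" (384x512x3 uint8, blue, green, red), "intrinsics" (3x3 intrinsics, pixels), "rvec" (rotation vector, rad) and "tvec" (3), from world to camera coordinates, as OpenCV has them. Camera axes: x right, y down, z forward; pixel columns grow to the right and rows downward; lengths in mm; the calibration is good to about 2 mm. A picture is of the moment at which its call begins. There is no depth.
- ctrl.close_job(): hands the job in, once; it reports no verdict.
The state is a dict: "t": time; "qpos": joint angles; "qvel": joint speeds; "joint_torque": joint torques, N m; "ee_pos": TCP position; "orientation": TCP orientation; "ft_force": force on the tool from outside, world axes, zero at the start; "moment": the same for the moment, N m; "width": finger opening in mm.
Only numpy, scipy, OpenCV 4.12 (cv2) and the standard library are available. Lean on these libraries where they do the work, as an engineer would, in place of code of your own. Each camera call takes 0.05 s, during which the arm holds its last target.

## Working session

There is one attempt and no reset: what is moved stays moved. The work goes in short steps, Python scripts to look and compute and a shell command to move; the robot and the scene stay as the last step left them, time stands still between calls to the robot, and variables do not carry over. Pictures are saved under pics/ and viewed, and the job is handed in when it is done.

```bash
ls; mkdir -p pics; python3 - <<'E'
from workcell import ctrl
import cv2
for n in("scene","top","wrist"):
    d=ctrl.get_image(n); cv2.imwrite(f"pics/{n}0.png",d["pixels"]); print(n,d["intrinsics"],d["rvec"],d["tvec"])
print(ctrl.get_obs(), ctrl.tips_ahead)
E
```

```text
pics
scene [[434.7113157    0.         255.63581261]
 [  0.         434.7113157  193.84960721]
 [  0.           0.           1.        ]] [ 1.53403246  1.73152451 -0.92212388] [ 143.04404519 -194.96235007 1760.11385609]
top [[483.90487292   0.         258.35744705]
 [  0.         483.90487292 191.3692151 ]
 [  0.           0.           1.        ]] [ 2.11300905 -2.1162516   0.19336208] [ -47.02737532  554.53487411 1256.01006487]
wrist [[322.46346007   0.         251.53524219]
 [  0.         322.46346007 192.21308584]
 [  0.           0.           1.        ]] [-2.36036836  1.6536462   0.25676689] [-623.34624095  -36.37154097  393.24390316]
{'t': 0.15, 'qpos': array([-1.24100312e+00,  4.23658373e-01,  1.63048188e+00,  2.00130307e-06,
        1.08861247e+00, -1.90072845e-02]), 'qvel': array([-0.00095109, -0.00089894, -0.00309839,  0.00041869,  0.00073256,
        0.00064867]), 'joint_torque': array([ 8.56358474e-04, -5.44981813e+01, -2.73919612e+01,  6.44982560e-02,
        2.04011839e-02, -5.57458975e-05]), 'ee_pos': array([ 213.49365767, -586.96724866,  230.09739606]), 'orientation': array([-0.35817469,  2.03303399, -2.03066887]), 'ft_force': array([-0.59519157,  0.29957867,  0.20833544]), 'moment': array([ 0.04064255,  0.0122578 , -0.0332396 ]), 'width': 87.94661083105999} 8.0
```

View pics/scene0.png

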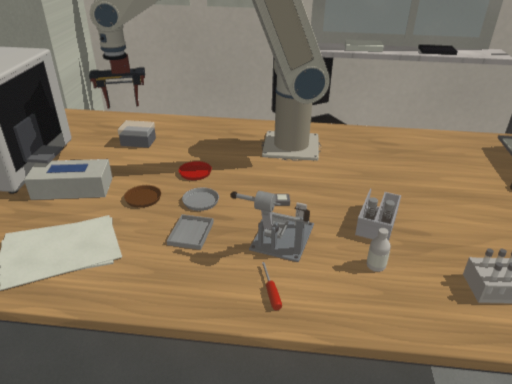

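View pics/top0.png

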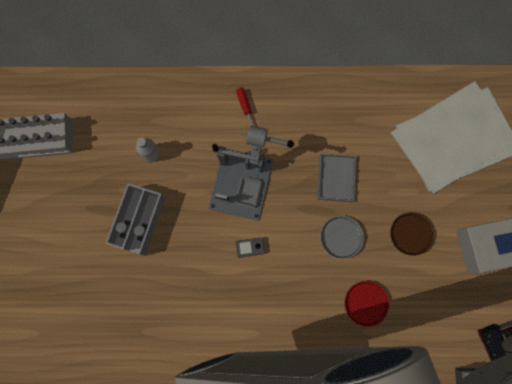

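View pics/wrist0.png

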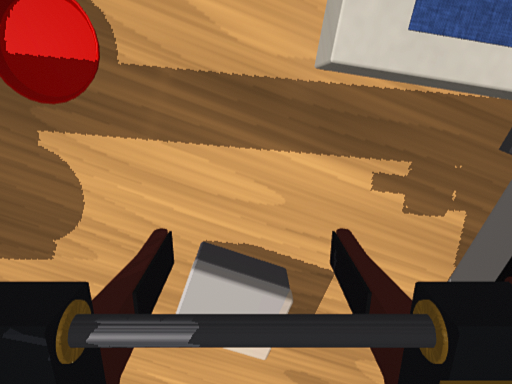

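The top view shows the tester near (240,180), the rack at (135,220), tray (338,178) and grey dish (343,237), with the cartridge at (251,247), bottle (148,148) and driver (247,105). I'll enlarge the crops.

```bash
python3 - <<'E'
import cv2
t=cv2.imread("pics/top0.png")
cv2.imwrite("pics/topA.png",cv2.resize(t[80:260,200:380],None,fx=3.3,fy=3.3,interpolation=cv2.INTER_CUBIC))
cv2.imwrite("pics/topB.png",cv2.resize(t[125:265,95:235],None,fx=4,fy=4,interpolation=cv2.INTER_CUBIC))
s=cv2.imread("pics/scene0.png")
cv2.imwrite("pics/scA.png",cv2.resize(s[170:320,160:420],None,fx=3,fy=3,interpolation=cv2.INTER_CUBIC))
E
```

```text
(no output)
```

View pics/topA.png

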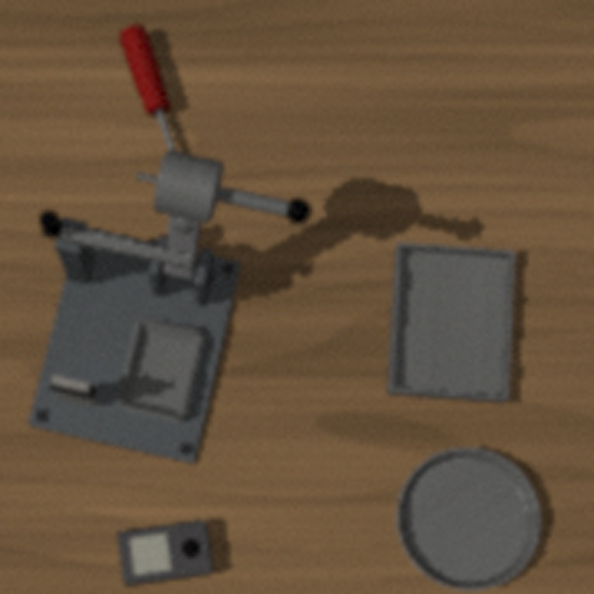

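View pics/topB.png

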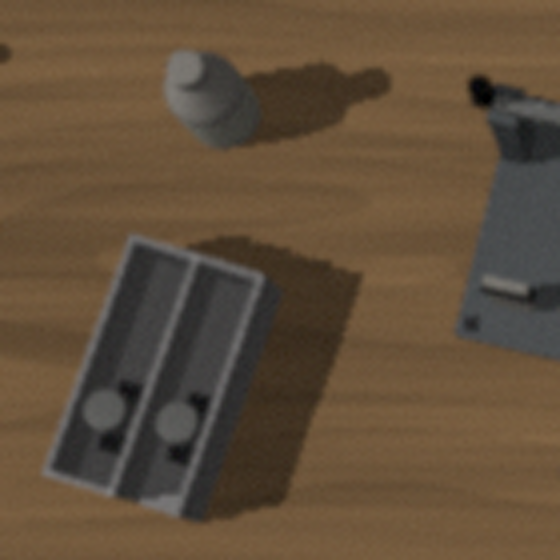

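View pics/scA.png

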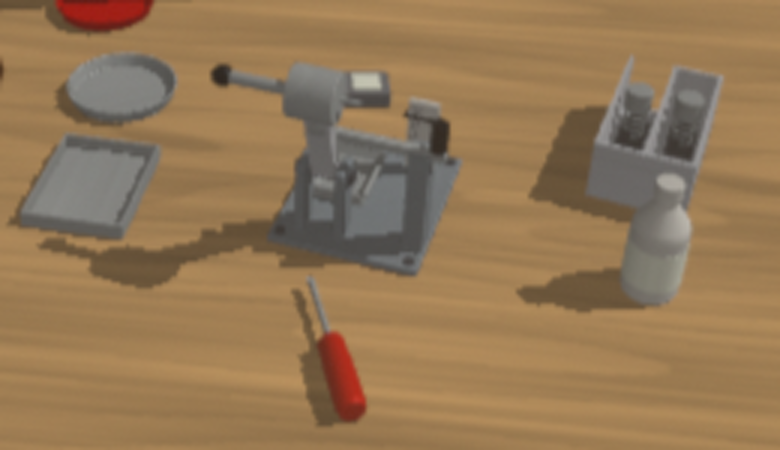

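```bash
cat > h.py <<'E'
import numpy as np, cv2
from scipy.optimize import least_squares
import pickle,os
def cam(n,force=False):
    f=f"cam_{n}.pkl"
    if n!="wrist" and os.path.exists(f): return pickle.load(open(f,"rb"))
    from workcell import ctrl
    d=ctrl.get_image(n); c=(d["intrinsics"],d["rvec"],d["tvec"])
    if n!="wrist": pickle.dump(c,open(f,"wb"))
    return c
def proj(c,P): return cv2.projectPoints(np.asarray(P,float).reshape(-1,1,3),c[1],c[2],c[0],None)[0].reshape(-1,2)
def ray(c,uv,z):
    R,_=cv2.Rodrigues(c[1]); C=-R.T@np.ravel(c[2])
    d=R.T@np.linalg.inv(c[0])@np.array([uv[0],uv[1],1.]); s=(z-C[2])/d[2]; return C+s*d
A=lambda u,v:(200+(u+.5)/3.3-.5,80+(v+.5)/3.3-.5)
B=lambda u,v:(95+(u+.5)/4-.5,125+(v+.5)/4-.5)
S=lambda u,v:(160+(u+.5)/3-.5,170+(v+.5)/3-.5)
def rt(p,L): 
    L=np.asarray(L,float); c,s=np.cos(p[2]),np.sin(p[2])
    return np.c_[p[0]+c*L[:,0]-s*L[:,1],p[1]+s*L[:,0]+c*L[:,1],L[:,2]]
def fit(obs,p0):
    def res(p):
        r=[]
        for n,uv,l in obs: r.append(proj(cam(n),rt(p,[l]))[0]-uv)
        return np.ravel(r)
    o=least_squares(res,p0,loss="soft_l1",f_scale=1.)
    return o.x,res(o.x).reshape(-1,2).round(2)
E
python3 - <<'E'
from h import *
T,Sc="top","scene"
c=cam(T)
bl=ray(c,A(30,424),8);br=ray(c,A(196,462),8);ur=ray(c,A(240,262),8);print(bl,br,ur,np.linalg.norm(bl-br),np.linalg.norm(ur-br))
yaw=np.arctan2(*(ur-br)[1::-1][[0,1]]) if 0 else np.arctan2((ur-br)[1],(ur-br)[0])
obs=[(T,A(30,424),(-70,100,8)),(T,A(196,462),(-70,-45,8)),(T,A(240,262),(110,-45,8)),
(Sc,S(415,272),(110,100,8)),(Sc,S(268,240),(110,-45,8)),(Sc,S(460,160),(-70,100,8))]
p,r=fit(obs,[ur[0],ur[1],yaw]);print("tester",p,r.tolist())
o2=obs[:3];print("top only",fit(o2,p)[0]); print("scene only",fit(obs[3:],p)[0])
# rack corners z=64
robs=[(T,B(133,236),(85,48,64)),(T,B(278,280),(85,-48,64)),(T,B(45,474),(-85,48,64)),
(Sc,S(592,148),(85,-48,64)),(Sc,S(687,168),(85,48,64)),(Sc,S(721,73),(-85,48,64)),(Sc,S(631,57),(-85,-48,64))]
P=[ray(c,o[1],64) for o in robs[:3]];print(P)
p,r=fit(robs,[*(P[1]+P[2])[:2]/2,-.3]);print("rack",p,r.tolist()); print(fit(robs[:3],p)[0],fit(robs[3:],p)[0])
q=rt(p,[(-20,-23,4)]);print("open",q)
print("spring cap test",ray(c,B(178,422),64),"other",ray(c,B(104,410),64))
# express in rack frame
for uv in((178,422),(104,410)):
    d=ray(c,B(*uv),64)[:2]-p[:2];cs,s=np.cos(p[2]),np.sin(p[2]);print(cs*d[0]+s*d[1],-s*d[0]+cs*d[1])
for uv,n in(((520,250),1),((515,402),2),((388,393),3),((404,243),4)): print("tray",ray(c,A(*uv),16))
print("dish",ray(c,A(472,518),16), ray(c,A(399,518),16),ray(c,A(543,518),16))
print("knob",ray(c,A(50,223),148))
E
```

```text
[516.15369634  90.92778104   8.        ] [483.54705913 -49.23441245   8.        ] [656.79269812 -87.20453355   8.        ] 143.9049452693227 177.35777831041204
tester [ 5.62640920e+02 -2.09466796e+01 -2.21370610e-01] [[-0.38, -0.05], [0.09, -0.33], [0.63, -1.12], [0.63, -0.36], [-0.73, -1.69], [0.54, -0.75]]
top only [ 5.61312348e+02 -2.06740807e+01 -2.22367692e-01]
scene only [ 5.67038576e+02 -2.19397365e+01 -2.08642772e-01]
[array([574.67437338, 304.48816921,  64.        ]), array([544.1780834 , 205.21602059,  64.        ]), array([414.32263882, 354.44037884,  64.        ])]
rack [ 4.80034584e+02  2.82264564e+02 -3.19546551e-01] [[1.26, -0.41], [-1.75, -0.53], [-0.03, -0.04], [-0.69, -2.98], [1.43, -0.83], [0.23, 0.8], [-0.63, -1.14]]
[ 4.79120395e+02  2.81905940e+02 -3.22052828e-01] [ 4.85181712e+02  2.81737288e+02 -3.15959815e-01]
open [[453.82189477 266.71159262   4.        ]]
spring cap test [448.58885093 268.07287928  64.        ] other [456.66477091 317.70247309  64.        ]
-25.39576577631809 -23.351512418366426
-33.31911228032455 26.30266812127504
tray [ 664.42230223 -326.31200682   16.        ]
tray [ 532.62756051 -316.90164582   16.        ]
tray [ 540.55995543 -210.71446595   16.        ]
tray [ 670.96952821 -227.49689237   16.        ]
dish [ 435.33478328 -277.60790603   16.        ] [ 435.42972314 -217.30442434   16.        ] [ 435.24253918 -336.19910433   16.        ]
knob [651.21096291  62.33061871 148.        ]
```

```bash
python3 - <<'E'
import cv2,numpy as np
R,_=cv2.Rodrigues(np.array([-0.35817469,  2.03303399, -2.03066887]));print(R.round(3)); print(np.arctan2(R[1,2],R[0,2]))
E
```

```text
[[-0.94  -0.     0.342]
 [-0.342  0.001 -0.94 ]
 [-0.    -1.    -0.001]]
-1.2219967572642874
```

```bash
cat >> h.py <<'E'
def wcam_local():
    from workcell import ctrl
    o=ctrl.get_obs(); d=ctrl.get_image("wrist")
    R,_=cv2.Rodrigues(d["rvec"]);C=-R.T@np.ravel(d["tvec"]);T,_=cv2.Rodrigues(np.array(o["orientation"]))
    return C,R,T,T.T@(C-o["ee_pos"]),T.T@R.T
E
python3 - <<'E'
from h import *
for x in wcam_local(): print(x.round(3))
print("bottle",ray(cam("top"),B(225,130),0))
E
```

```text
[ 291.414 -558.396  384.979]
[[ 0.341 -0.94  -0.002]
 [-0.896 -0.326  0.3  ]
 [-0.283 -0.101 -0.954]]
[[-0.94  -0.     0.342]
 [-0.342  0.001 -0.94 ]
 [-0.    -1.    -0.001]]
[ -82.998 -154.656   -0.485]
[[ 0.001  0.954  0.3  ]
 [ 0.001 -0.3    0.954]
 [ 1.    -0.    -0.001]]
bottle [665.81169966 260.78195657   0.        ]
```

```bash
python3 -m creep '[{"tx":60,"ty":60,"tz":40},{"tx":110,"ty":110,"tz":60,"rz":0.1},{"tx":150,"ty":160,"tz":70,"rz":0.2},{"tx":190,"ty":210,"tz":80,"rz":0.3},{"tx":215,"ty":265,"tz":80,"rz":0.4},{"tx":225,"ty":325,"tz":80,"rz":0.5},{"tx":230,"ty":385,"tz":80,"rz":0.6},{"tx":230,"ty":445,"tz":80,"rz":0.7},{"tx":230,"ty":505,"tz":80,"rz":0.8},{"tx":230,"ty":565,"tz":80,"rz":0.9}]'
```

```text
schema error: expected keys tx, ty, tz, rx, ry, rz, fingers
```

```bash
python3 -c "
from workcell import ctrl
o=ctrl.get_obs();print(o['t'],o['ee_pos'],o['orientation'],o['qpos'])"
```

```text
0.3 [ 213.60005433 -587.19207845  230.4227155 ] [-0.35807302  2.03229023 -2.03130886] [-1.24095864e+00  4.23366640e-01  1.63011790e+00  2.23785665e-06
  1.08858929e+00 -1.89782340e-02]
```

All seven keys are needed in each row.

```bash
python3 -m creep '[{"tx":60,"ty":60,"tz":40,"rx":0,"ry":0,"rz":0,"fingers":0},{"tx":110,"ty":110,"tz":60,"rx":0,"ry":0,"rz":0.1,"fingers":0},{"tx":150,"ty":160,"tz":70,"rx":0,"ry":0,"rz":0.2,"fingers":0},{"tx":190,"ty":210,"tz":80,"rx":0,"ry":0,"rz":0.3,"fingers":0},{"tx":215,"ty":265,"tz":80,"rx":0,"ry":0,"rz":0.4,"fingers":0},{"tx":225,"ty":325,"tz":80,"rx":0,"ry":0,"rz":0.5,"fingers":0},{"tx":230,"ty":385,"tz":80,"rx":0,"ry":0,"rz":0.6,"fingers":0},{"tx":230,"ty":445,"tz":80,"rx":0,"ry":0,"rz":0.7,"fingers":0},{"tx":230,"ty":505,"tz":80,"rx":0,"ry":0,"rz":0.8,"fingers":0},{"tx":230,"ty":565,"tz":80,"rx":0,"ry":0,"rz":0.9,"fingers":0}]'
```

```text
t: 1.55
ee_pos: [443.2, -48.6, 310.9]
orientation: [-1.04, 1.44, -1.44]
ft_force: [1.6, 0.2, 0.6]
width: 87.5
```

```bash
python3 -m creep '[{"tx":0,"ty":60,"tz":0,"rx":0,"ry":0,"rz":0,"fingers":0},{"tx":0,"ty":120,"tz":0,"rx":0,"ry":0,"rz":0,"fingers":0},{"tx":2,"ty":180,"tz":-20,"rx":0,"ry":0,"rz":0,"fingers":0},{"tx":4,"ty":240,"tz":-60,"rx":0,"ry":0,"rz":0,"fingers":0},{"tx":5,"ty":290,"tz":-90,"rx":0,"ry":0,"rz":0,"fingers":0},{"tx":5,"ty":290,"tz":-90,"rx":0,"ry":0,"rz":0,"fingers":0},{"tx":5,"ty":290,"tz":-90,"rx":0,"ry":0,"rz":0,"fingers":0}]'
cat > snap.py <<'E'
import sys,cv2
from workcell import ctrl
import pickle
n,f=sys.argv[1:3]
d=ctrl.get_image(n);cv2.imwrite(f"pics/{f}.png",d["pixels"]);pickle.dump((d["intrinsics"],d["rvec"],d["tvec"]),open(f"{f}.pkl","wb"))
o=ctrl.get_obs();R,_=cv2.Rodrigues(o["orientation"]);import numpy as np
print(o["t"],o["ee_pos"].round(1),"yaw",np.arctan2(R[1,2],R[0,2]).round(3),R[:,1].round(3),o["width"].round(1),o["qpos"].round(2),o["ft_force"].round(1))
E
python3 snap.py wrist w1
```

```text
t: 2.42
ee_pos: [448.2, 239.4, 220.5]
orientation: [-1.041, 1.442, -1.442]
ft_force: [-0.6, 0.2, 0.2]
width: 88.0Traceback (most recent call last):
  File "snap.py", line 7, in <module>
    print(o["t"],o["ee_pos"].round(1),"yaw",np.arctan2(R[1,2],R[0,2]).round(3),R[:,1].round(3),o["width"].round(1),o["qpos"].round(2),o["ft_force"].round(1))
                                                                                               ^^^^^^^^^^^^^^^^
AttributeError: 'float' object has no attribute 'round'
```

View pics/w1.png

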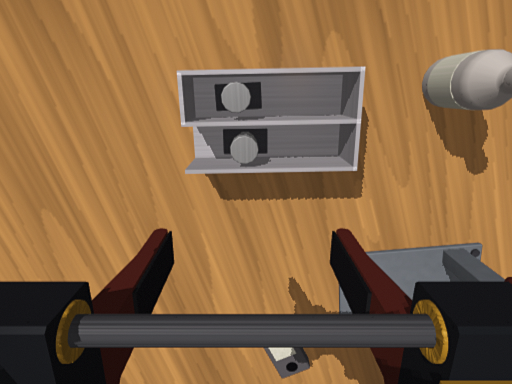

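```bash
sed -i 's/o\["width"\].round(1)/round(o["width"],1)/' snap.py; python3 - <<'E'
from h import *
import h
c=pickle.load(open("w1.pkl","rb"))
cor=[((179,72),(-85,48)),((364,68),(85,48)),((357,170),(85,-48)),((188,172),(-85,-48))]
P=[]
for uv,l in cor: P.append(ray(c,uv,64)); print(P[-1])
h.cam=lambda n:c
p,r=fit([("wrist",uv,(*l,64)) for uv,l in cor],[480,282,-.32]);print(p,r.tolist())
for uv in((243.5,148),(235.5,96.5)):
    w=ray(c,uv,64);d=w[:2]-p[:2];cs,s=np.cos(p[2]),np.sin(p[2]);print(w,cs*d[0]+s*d[1],-s*d[0]+cs*d[1])
E
python3 -c "
from workcell import ctrl;import cv2,numpy as np
o=ctrl.get_obs();R,_=cv2.Rodrigues(o['orientation']);print(o['t'],o['ee_pos'],R.round(3),np.arctan2(R[1,2],R[0,2]))"
```

```text
[416.8704391  354.76964417  64.        ]
[576.50907519 305.1749207   64.        ]
[549.4924474  214.67397424  64.        ]
[389.96428058 265.59130902  64.        ]
[ 4.83091331e+02  2.84509232e+02 -3.01196166e-01] [[-1.06, -0.62], [2.18, -0.7], [0.8, 0.97], [-1.5, 2.29]]
[449.95716568 270.8565359   64.        ] -27.592295351890662 -22.86775500359677
[458.40205262 318.51979221  64.        ] -33.667489710034204 25.155095088376598
2.475 [448.61045505 238.88278415 221.16526059] [[-0.316  0.     0.949]
 [-0.949 -0.    -0.316]
 [-0.    -1.     0.   ]] -0.3220016273092257
```

```bash
python3 -m creep '[{"tx":0.5,"ty":30.5,"tz":-30,"rx":0,"ry":0,"rz":0.01,"fingers":40},{"tx":0.5,"ty":30.5,"tz":-80,"rx":0,"ry":0,"rz":0.01,"fingers":40},{"tx":0.5,"ty":30.5,"tz":-120,"rx":0,"ry":0,"rz":0.01,"fingers":40},{"tx":0.5,"ty":30.5,"tz":-155,"rx":0,"ry":0,"rz":0.01,"fingers":40},{"tx":0.5,"ty":30.5,"tz":-178,"rx":0,"ry":0,"rz":0.01,"fingers":40},{"tx":0.5,"ty":30.5,"tz":-178,"rx":0,"ry":0,"rz":0.01,"fingers":40},{"tx":0.5,"ty":30.5,"tz":-178,"rx":0,"ry":0,"rz":0.01,"fingers":40}]'; python3 snap.py wrist w2; python3 snap.py top t2
```

```text
t: 3.35
ee_pos: [450.1, 269.7, 44.1]
orientation: [-1.042, 1.435, -1.436]
ft_force: [0.2, -0.1, -0.0]
width: 73.9
3.4 [450.2 269.9  44.3] yaw -0.313 [ 0.002  0.001 -1.   ] 73.9 [ 0.52  0.57  1.95 -0.    0.62  0.83] [-0.1 -0.2 -0. ]
3.45 [450.1 270.1  44.2] yaw -0.313 [ 0.002  0.001 -1.   ] 74.1 [ 0.52  0.57  1.95 -0.    0.62  0.83] [-0.1 -0.2  0. ]
```

View pics/w2.png

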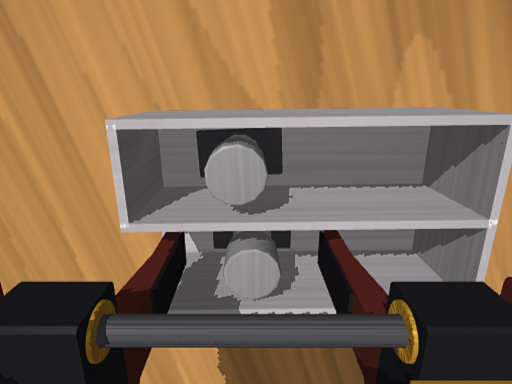

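The spring cap, at (252,267), is centred between the fingers, so I'll close on it.

```bash
python3 -m creep '[{"tx":0,"ty":0,"tz":0,"rx":0,"ry":0,"rz":0,"fingers":255},{"tx":0,"ty":0,"tz":0,"rx":0,"ry":0,"rz":0,"fingers":255},{"tx":0,"ty":0,"tz":0,"rx":0,"ry":0,"rz":0,"fingers":255},{"tx":0,"ty":0,"tz":0,"rx":0,"ry":0,"rz":0,"fingers":255},{"tx":0,"ty":0,"tz":20,"rx":0,"ry":0,"rz":0,"fingers":255},{"tx":0,"ty":0,"tz":60,"rx":0,"ry":0,"rz":0,"fingers":255},{"tx":0,"ty":0,"tz":90,"rx":0,"ry":0,"rz":0,"fingers":255},{"tx":0,"ty":0,"tz":90,"rx":0,"ry":0,"rz":0,"fingers":255}]'; python3 snap.py wrist w3
```

```text
t: 4.45
ee_pos: [450.1, 270.6, 134.4]
orientation: [-1.041, 1.434, -1.435]
ft_force: [0.6, 1.1, -2.0]
width: 27.4
4.5 [449.1 270.1 133. ] yaw -0.312 [ 0.001  0.001 -1.   ] 26.9 [0.52 0.42 1.92 0.   0.8  0.83] [-0.5 -0.7 -2.6]
```

View pics/w3.png

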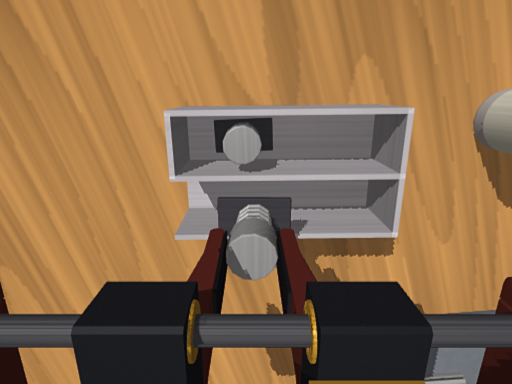

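```bash
python3 -m creep '[{"tx":0,"ty":-60,"tz":0,"rx":0,"ry":0,"rz":0,"fingers":255},{"tx":0,"ty":-110,"tz":-10,"rx":0,"ry":0,"rz":0,"fingers":255},{"tx":0,"ty":-120,"tz":-45,"rx":0,"ry":0,"rz":0,"fingers":255},{"tx":0,"ty":-120,"tz":-75,"rx":0,"ry":0,"rz":0,"fingers":255},{"tx":0,"ty":-120,"tz":-88,"rx":0,"ry":0,"rz":0,"fingers":255},{"tx":0,"ty":-120,"tz":-92,"rx":0,"ry":0,"rz":0,"fingers":255},{"tx":0,"ty":-120,"tz":-94,"rx":0,"ry":0,"rz":0,"fingers":255},{"tx":0,"ty":-120,"tz":-94,"rx":0,"ry":0,"rz":0,"fingers":255}]'; python3 snap.py scene s4
```

```text
t: 5.5
ee_pos: [447.9, 149.8, 38.7]
orientation: [-1.048, 1.436, -1.435]
ft_force: [-2.7, -1.0, 7.4]
width: 27.2
5.55 [448.  149.8  38.9] yaw -0.311 [-0.002 -0.001 -1.   ] 27.0 [ 0.3   0.54  2.06 -0.    0.54  0.61] [-2.6 -1.9  7.1]
```

```bash
python3 -m creep '[{"tx":0,"ty":0,"tz":1,"rx":0,"ry":0,"rz":0,"fingers":60},{"tx":0,"ty":0,"tz":1,"rx":0,"ry":0,"rz":0,"fingers":60},{"tx":0,"ty":0,"tz":3,"rx":0,"ry":0,"rz":0,"fingers":60},{"tx":0,"ty":0,"tz":40,"rx":0,"ry":0,"rz":0.15,"fingers":40},{"tx":0,"ty":0,"tz":60,"rx":0,"ry":0,"rz":0.33,"fingers":40},{"tx":0,"ty":0,"tz":60,"rx":0,"ry":0,"rz":0.51,"fingers":40},{"tx":0,"ty":0,"tz":60,"rx":0,"ry":0,"rz":0.69,"fingers":40},{"tx":0,"ty":0,"tz":60,"rx":0,"ry":0,"rz":0.87,"fingers":40},{"tx":0,"ty":0,"tz":60,"rx":0,"ry":0,"rz":1.05,"fingers":40},{"tx":0,"ty":0,"tz":60,"rx":0,"ry":0,"rz":1.23,"fingers":40}]'; python3 snap.py wrist w5;python3 -m creep '[{"tx":0,"ty":0,"tz":0,"rx":0,"ry":0,"rz":0.18,"fingers":40},{"tx":0,"ty":0,"tz":0,"rx":0,"ry":0,"rz":0.34,"fingers":40},{"tx":0,"ty":0,"tz":0,"rx":0,"ry":0,"rz":0.34,"fingers":40},{"tx":0,"ty":0,"tz":0,"rx":0,"ry":0,"rz":0.34,"fingers":40}]'; python3 snap.py wrist w6
```

```text
t: 6.8
ee_pos: [448.8, 150.0, 98.7]
orientation: [-1.511, 0.506, -0.506]
ft_force: [0.4, -0.2, 0.7]
width: 74.0
6.85 [448.8 149.9  98.7] yaw 0.931 [-0. -0. -1.] 74.0 [ 0.3   0.42  2.04 -0.    0.68 -0.63] [ 0.7 -0.2  0.3]
t: 7.35
ee_pos: [448.9, 150.0, 98.7]
orientation: [-1.556, 0.249, -0.249]
ft_force: [0.1, 0.6, -0.4]
width: 73.9
7.4 [448.9 150.   98.7] yaw 1.255 [ 0.  0. -1.] 74.1 [ 0.3   0.42  2.04  0.    0.68 -0.96] [-0.5  0.2 -0.1]
```

View pics/w6.png

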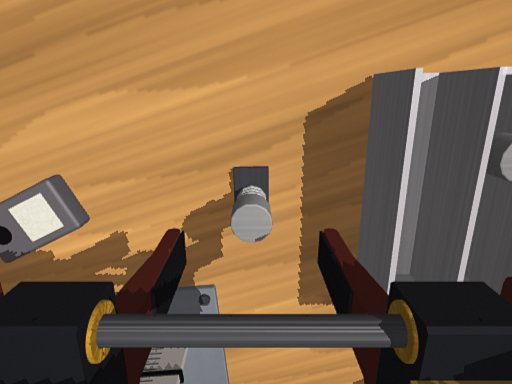

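```bash
python3 - <<'E'
from h import *
c=pickle.load(open("w6.pkl","rb"))
print(ray(c,(251,222.5),60))
E
python3 -m creep '[{"tx":0,"ty":0,"tz":-30,"rx":0,"ry":0,"rz":0,"fingers":40},{"tx":0,"ty":0,"tz":-50,"rx":0,"ry":0,"rz":0,"fingers":40},{"tx":0,"ty":0,"tz":-58,"rx":0,"ry":0,"rz":0,"fingers":40},{"tx":0,"ty":0,"tz":-58,"rx":0,"ry":0,"rz":0,"fingers":255},{"tx":0,"ty":0,"tz":-58,"rx":0,"ry":0,"rz":0,"fingers":255},{"tx":0,"ty":0,"tz":-58,"rx":0,"ry":0,"rz":0,"fingers":255},{"tx":0,"ty":0,"tz":-58,"rx":0,"ry":0,"rz":0,"fingers":255},{"tx":0,"ty":0,"tz":-58,"rx":0,"ry":0,"rz":0,"fingers":255}]'; python3 snap.py wrist w7
```

```text
[447.26891458 150.69453143  60.        ]
t: 8.4
ee_pos: [449.0, 150.0, 40.9]
orientation: [-1.557, 0.245, -0.246]
ft_force: [0.1, -0.8, -0.7]
width: 27.7
8.45 [449.1 150.   40.9] yaw 1.258 [ 0.  0. -1.] 27.5 [ 0.3   0.53  2.06 -0.    0.55 -0.96] [ 0.2  0.3 -0.6]
```

View pics/w7.png

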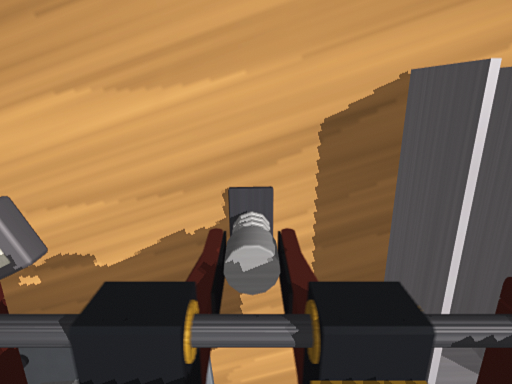

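```bash
python3 -m creep '[{"tx":0,"ty":0,"tz":40,"rx":0,"ry":0,"rz":0,"fingers":255},{"tx":0,"ty":-30,"tz":80,"rx":0,"ry":0,"rz":0.05,"fingers":255},{"tx":0,"ty":-80,"tz":110,"rx":0,"ry":0,"rz":0.09,"fingers":255},{"tx":5,"ty":-130,"tz":120,"rx":0,"ry":0,"rz":0.09,"fingers":255},{"tx":5,"ty":-147,"tz":120,"rx":0,"ry":0,"rz":0.09,"fingers":255},{"tx":5,"ty":-147,"tz":120,"rx":0,"ry":0,"rz":0.09,"fingers":255},{"tx":5,"ty":-147,"tz":120,"rx":0,"ry":0,"rz":0.09,"fingers":255}]'; python3 snap.py wrist w8
```

```text
t: 9.32
ee_pos: [453.3, 3.8, 160.0]
orientation: [-1.564, 0.176, -0.173]
ft_force: [-0.6, 0.7, -1.6]
width: 27.3
9.375 [453.4   4.  160. ] yaw 1.349 [-0.001  0.    -1.   ] 27.7 [-0.02  0.28  2.05  0.    0.81 -1.37] [-0.2  0.2 -1.2]
```

View pics/w8.png

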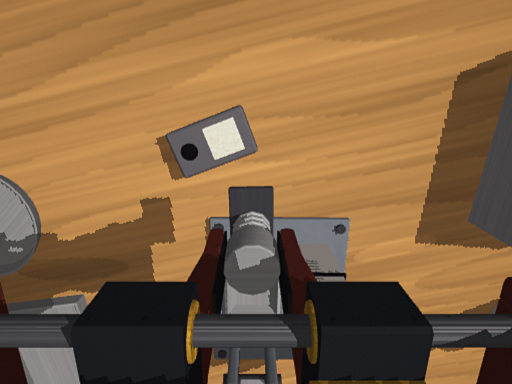

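```bash
python3 - <<'E'
import cv2
t=cv2.imread("pics/w8.png")
cv2.imwrite("pics/w8z.png",cv2.resize(t[200:370,195:365],None,fx=3.5,fy=3.5,interpolation=cv2.INTER_CUBIC))
E
```

```text
(no output)
```

View pics/w8z.png

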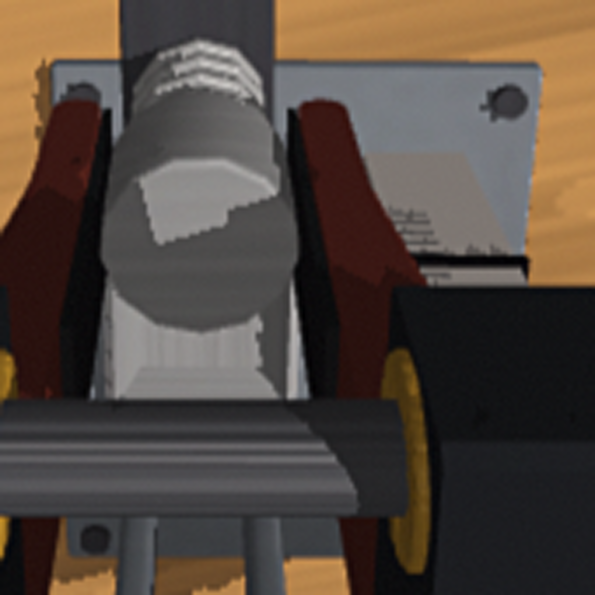

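```bash
python3 - <<'E'
from h import *
import h
W=lambda u,v:(195+(u+.5)/3.5-.5,200+(v+.5)/3.5-.5)
c=pickle.load(open("w8.pkl","rb")); t=cam("top")
ob=[("w",W(53,62),(-70,-45,8)),("w",W(540,65),(-70,100,8)),("w",W(68,555),(110,-45,8))]
for o in ob: print(ray(c,o[1],8))
h.cam=lambda n:c if n=="w" else t
print(fit(ob,[561,-21,-.22]))
tob=[("t",A(30,424),(-70,100,8)),("t",A(196,462),(-70,-45,8)),("t",A(240,262),(110,-45,8))]
print(fit(ob+tob,[561,-21,-.22]))
# spring in grip: foot visible; cap top at z=TCP+19.1
print(ray(c,(251,260),179))
E
```

```text
[482.99667137 -46.01601642   8.        ]
[515.39239776  92.47375722   8.        ]
[657.66815548 -87.5048745    8.        ]
(array([ 5.61155920e+02, -1.90658777e+01, -2.28756218e-01]), array([[-1.01,  0.01],
       [ 1.72, -0.11],
       [-0.18,  0.32]]))
(array([ 5.61148562e+02, -1.94621236e+01, -2.26891686e-01]), array([[-1.51,  0.15],
       [ 1.22, -0.21],
       [-0.33,  0.44],
       [-1.01,  0.26],
       [-0.6 ,  0.26],
       [ 0.3 , -0.48]]))
[446.81405643   5.58046719 179.        ]
```

```bash
python3 -m creep '[{"tx":50,"ty":-12,"tz":0,"rx":0,"ry":0,"rz":-0.004,"fingers":255},{"tx":95,"ty":-22,"tz":0,"rx":0,"ry":0,"rz":-0.004,"fingers":255},{"tx":108,"ty":-24,"tz":-20,"rx":0,"ry":0,"rz":-0.004,"fingers":255},{"tx":108,"ty":-24,"tz":-50,"rx":0,"ry":0,"rz":-0.004,"fingers":255},{"tx":108,"ty":-24,"tz":-70,"rx":0,"ry":0,"rz":-0.004,"fingers":255},{"tx":108,"ty":-24,"tz":-80,"rx":0,"ry":0,"rz":-0.004,"fingers":255},{"tx":108,"ty":-24,"tz":-80,"rx":0,"ry":0,"rz":-0.004,"fingers":255}]'; python3 snap.py wrist w9; python3 snap.py top t9;python3 snap.py scene s9; python3 - <<'E'
import cv2,numpy as np
t=cv2.imread("pics/t9.png")[150:230,190:290]; s=cv2.imread("pics/s9.png")[180:270,220:330]
cv2.imwrite("pics/c9.png",np.hstack([cv2.resize(t,(400,320),interpolation=2),cv2.resize(s,(391,320),interpolation=2)]))
E
```

```text
t: 10.25
ee_pos: [561.4, -20.3, 79.9]
orientation: [-1.564, 0.179, -0.176]
ft_force: [0.3, 0.4, -0.8]
width: 27.7
10.3 [562.  -20.5  80.7] yaw 1.345 [-0.  0. -1.] 27.6 [-0.06  0.55  1.86  0.    0.74 -1.4 ] [-0.2  0.4 -1.1]
10.35 [562.3 -20.7  81.1] yaw 1.345 [ 0.001 -0.    -1.   ] 27.4 [-0.06  0.55  1.86 -0.    0.74 -1.4 ] [ 0.9 -0.7 -0.7]
10.4 [562.5 -20.8  81.4] yaw 1.344 [ 0.001 -0.    -1.   ] 27.4 [-0.06  0.55  1.86  0.    0.74 -1.4 ] [-0.8 -0.6 -1.4]
```

View pics/w9.png

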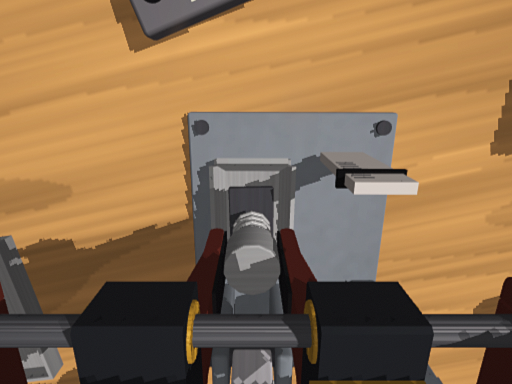

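View pics/c9.png

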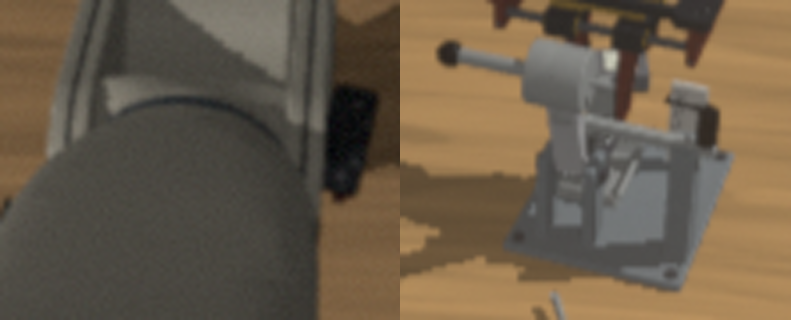

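```bash
python3 - <<'E'
import cv2
t=cv2.imread("pics/w9.png")
cv2.imwrite("pics/w9z.png",cv2.resize(t[140:290,180:330],None,fx=4,fy=4,interpolation=cv2.INTER_CUBIC))
E
```

```text
(no output)
```

View pics/w9z.png

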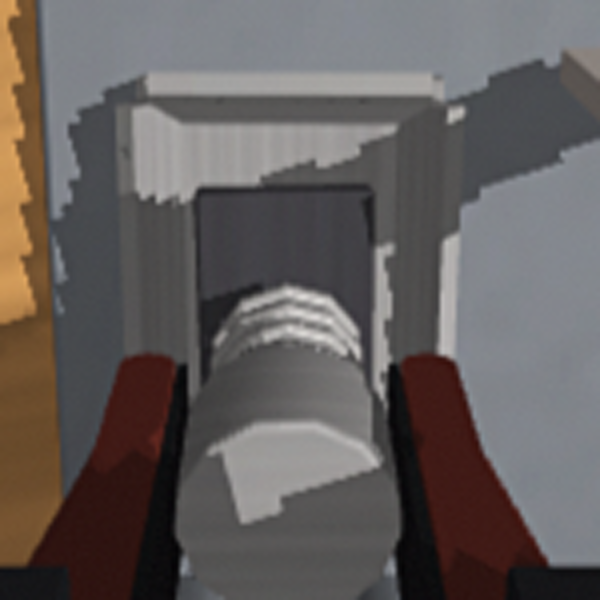

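```bash
python3 - <<'E'
from h import *
c=pickle.load(open("w9.pkl","rb"))
W=lambda u,v:(180+(u+.5)/4-.5,140+(v+.5)/4-.5)
l=ray(c,W(132,105),22);r=ray(c,W(443,105),22);print(l,r,np.linalg.norm(l-r))
fl=ray(c,W(196,187),44.5);fr=ray(c,W(374,187),44.5);print(fl,fr,np.linalg.norm(fl-fr))
d=(r-l)/np.linalg.norm(r-l); n=np.array([d[1],-d[0],0]); print("yaw",np.arctan2(n[1],n[0]))
print("nest centre",(l+r)/2+n*37.5,"foot centre",(fl+fr)/2+n*25)
for x in((l+r)/2+n*37.5-((fl+fr)/2+n*25),): print("dx",x@n,"dy",x@d)
f=fr-fl;print(np.arctan2(-f[0],f[1]))
E
```

```text
[521.67051485 -37.42433641  22.        ] [533.42888772  13.63569136  22.        ] 52.39642896984683
[532.01537629 -27.35058282  44.5       ] [538.15248021  -0.70238192  44.5       ] 27.345761198172188
yaw -0.2263393195255789
nest centre [564.09324212 -20.30976212  22.        ] foot centre [559.44628881 -19.63677543  44.5       ]
dx 4.679456182041816 dy 0.38700902357441874
-0.2263541255344186
```

```bash
python3 -m creep '[{"tx":2.5,"ty":-0.5,"tz":-8,"rx":0,"ry":0,"rz":0,"fingers":255},{"tx":2.5,"ty":-0.5,"tz":-16,"rx":0,"ry":0,"rz":0,"fingers":255},{"tx":2.5,"ty":-0.5,"tz":-22,"rx":0,"ry":0,"rz":0,"fingers":255},{"tx":2.5,"ty":-0.5,"tz":-26,"rx":0,"ry":0,"rz":0,"fingers":255},{"tx":2.5,"ty":-0.5,"tz":-27,"rx":0,"ry":0,"rz":0,"fingers":255}]'; python3 snap.py wrist w10
```

```text
t: 11.02
ee_pos: [564.2, -21.6, 53.3]
orientation: [-1.564, 0.179, -0.178]
ft_force: [-0.8, -0.9, -1.2]
width: 27.4
11.075 [564.2 -21.6  53.4] yaw 1.344 [-0.001 -0.    -1.   ] 27.6 [-0.06  0.6   1.86 -0.    0.69 -1.4 ] [-1.4 -0.4  0.5]
```

View pics/w10.png

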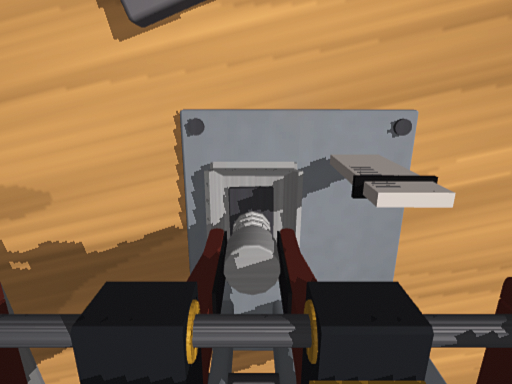

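```bash
python3 -m creep '[{"tx":0,"ty":0,"tz":-0.7,"rx":0,"ry":0,"rz":0,"fingers":255},{"tx":0,"ty":0,"tz":-0.7,"rx":0,"ry":0,"rz":0,"fingers":255},{"tx":0,"ty":0,"tz":-0.7,"rx":0,"ry":0,"rz":0,"fingers":100},{"tx":0,"ty":0,"tz":-0.7,"rx":0,"ry":0,"rz":0,"fingers":100},{"tx":0,"ty":0,"tz":-0.7,"rx":0,"ry":0,"rz":0,"fingers":100}]'; python3 snap.py wrist w11; python3 -m creep '[{"tx":0,"ty":0,"tz":20,"rx":0,"ry":0,"rz":0,"fingers":100},{"tx":0,"ty":0,"tz":60,"rx":0,"ry":0,"rz":0,"fingers":100},{"tx":0,"ty":0,"tz":100,"rx":0,"ry":0,"rz":0,"fingers":100}]'; python3 snap.py wrist w12
```

```text
t: 11.7
ee_pos: [564.5, -21.6, 53.0]
orientation: [-1.563, 0.178, -0.178]
ft_force: [0.4, -0.2, 0.6]
width: 52.0
11.75 [564.5 -21.6  53. ] yaw 1.344 [ 0. -0. -1.] 52.9 [-0.06  0.6   1.86 -0.    0.69 -1.4 ] [ 0.3 -0.6  0.7]
t: 12.12
ee_pos: [564.1, -21.5, 153.8]
orientation: [-1.564, 0.179, -0.177]
ft_force: [-0.4, 0.5, -0.5]
width: 53.4
12.175 [567.1 -21.7 159. ] yaw 1.344 [ 0.007 -0.    -1.   ] 53.6 [-0.06  0.43  1.81  0.    0.89 -1.4 ] [0.9 0.1 3.6]
```

View pics/w12.png

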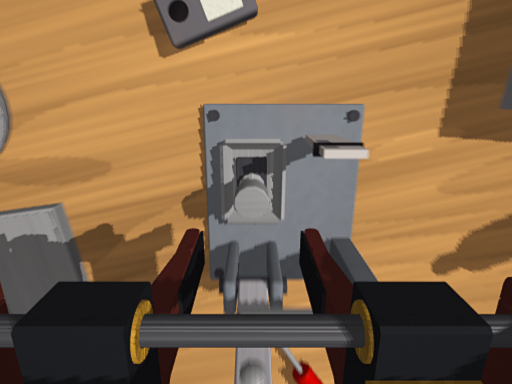

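```bash
python3 -m creep '[{"tx":-10,"ty":10,"tz":40,"rx":0,"ry":0,"rz":-0.18,"fingers":100},{"tx":0,"ty":30,"tz":80,"rx":0,"ry":0,"rz":-0.36,"fingers":100},{"tx":20,"ty":55,"tz":80,"rx":0,"ry":0,"rz":-0.54,"fingers":100},{"tx":50,"ty":75,"tz":80,"rx":0,"ry":0,"rz":-0.72,"fingers":100},{"tx":75,"ty":82,"tz":80,"rx":0,"ry":0,"rz":-0.9,"fingers":100},{"tx":86,"ty":83,"tz":80,"rx":0,"ry":0,"rz":-1.08,"fingers":100},{"tx":86,"ty":83,"tz":80,"rx":0,"ry":0,"rz":-1.26,"fingers":100},{"tx":86,"ty":83,"tz":80,"rx":0,"ry":0,"rz":-1.44,"fingers":100},{"tx":86,"ty":83,"tz":80,"rx":0,"ry":0,"rz":-1.57,"fingers":100},{"tx":86,"ty":83,"tz":80,"rx":0,"ry":0,"rz":-1.57,"fingers":100}]'; python3 snap.py wrist w13
```

```text
t: 13.42
ee_pos: [650.3, 61.4, 232.7]
orientation: [-1.095, 1.373, -1.373]
ft_force: [0.0, -0.3, 0.8]
width: 53.4
13.475 [650.3  61.4 232.8] yaw -0.223 [-0. -0. -1.] 53.3 [ 0.08  0.46  1.56 -0.    1.12  0.3 ] [-0.2  0.1  0. ]
```

View pics/w13.png

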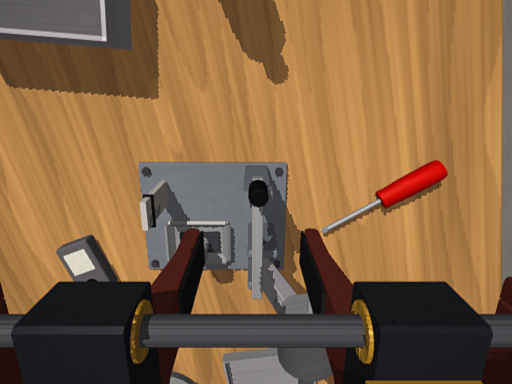

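```bash
python3 - <<'E'
from h import *
import h,cv2
c=pickle.load(open("w13.pkl","rb"));c12=pickle.load(open("w12.pkl","rb"));c9=c
print("knob top",ray(c,(259.5,194),148),ray(c,(257.5,182),118))
ob=[("a",(139,163),(-70,100,8)),("a",(287,163),(110,100,8)),("a",(149,269),(-70,-45,8)),("b",(204.5,104),(-70,-45,8)),("b",(363,104),(-70,100,8))]
h.cam=lambda n:c if n=="a" else c12
p,r=fit(ob,[561,-20,-.225]);print(p,r.tolist())
t=cv2.imread("pics/w13.png");cv2.imwrite("pics/w13z.png",cv2.resize(t[150:310,130:330],None,fx=3.5,fy=3.5,interpolation=2))
E
```

```text
knob top [657.50415063  66.67471867 148.        ] [656.7579212   68.20013209 118.        ]
[ 5.62640678e+02 -1.97152524e+01 -2.28330544e-01] [[-1.33, -0.51], [0.82, -0.04], [-0.15, 0.23], [-1.96, 0.08], [0.71, 0.24]]
```

View pics/w13z.png

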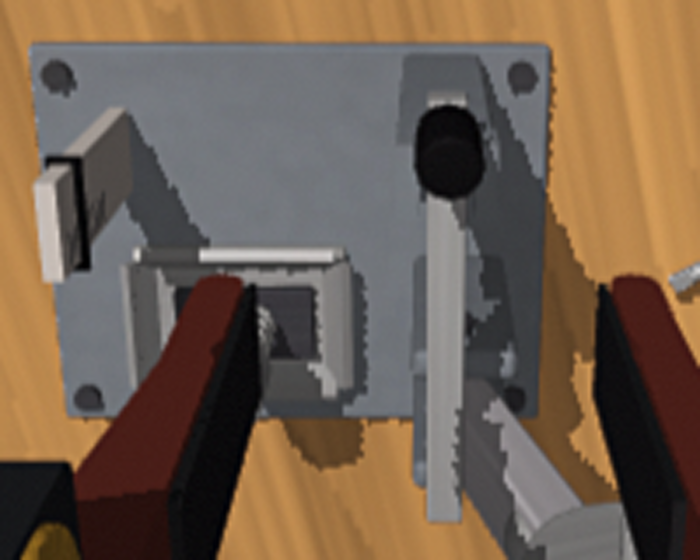

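```bash
python3 -m creep '[{"tx":6,"ty":3.5,"tz":-40,"rx":0,"ry":0,"rz":0,"fingers":100},{"tx":6,"ty":3.5,"tz":-75,"rx":0,"ry":0,"rz":0,"fingers":100},{"tx":6,"ty":3.5,"tz":-96,"rx":0,"ry":0,"rz":0,"fingers":100},{"tx":6,"ty":3.5,"tz":-101,"rx":0,"ry":0,"rz":0,"fingers":100},{"tx":6,"ty":3.5,"tz":-101,"rx":0,"ry":0,"rz":0,"fingers":100}]'; python3 snap.py wrist w14
```

```text
t: 14.1
ee_pos: [656.9, 64.9, 132.5]
orientation: [-1.093, 1.373, -1.374]
ft_force: [-0.6, -0.9, 0.5]
width: 53.1
14.15 [657.2  65.  133.1] yaw -0.226 [ 0.002  0.    -1.   ] 53.6 [0.08 0.59 1.61 0.   0.94 0.31] [-0.   1.4  0.1]
```

View pics/w14.png

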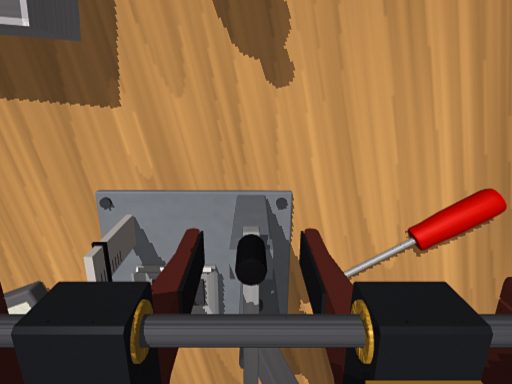

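```bash
python3 -m creep '[{"tx":0,"ty":0,"tz":0,"rx":0,"ry":0,"rz":0,"fingers":255},{"tx":0,"ty":0,"tz":0,"rx":0,"ry":0,"rz":0,"fingers":255},{"tx":0,"ty":0,"tz":0,"rx":0,"ry":0,"rz":0,"fingers":255},{"tx":0,"ty":0,"tz":0,"rx":0,"ry":0,"rz":0,"fingers":255},{"tx":1.4,"ty":6,"tz":0,"rx":0,"ry":0,"rz":0,"fingers":255},{"tx":3.2,"ty":14,"tz":0,"rx":0,"ry":0,"rz":0,"fingers":255},{"tx":5,"ty":22,"tz":0,"rx":0,"ry":0,"rz":0,"fingers":255},{"tx":6.8,"ty":29.5,"tz":0,"rx":0,"ry":0,"rz":0,"fingers":255},{"tx":6.8,"ty":29.5,"tz":0,"rx":0,"ry":0,"rz":0,"fingers":255}]'; python3 snap.py wrist w15
```

```text
t: 15.28
ee_pos: [663.6, 95.8, 132.1]
orientation: [-1.093, 1.373, -1.373]
ft_force: [1.0, 1.6, 1.5]
width: 15.4
15.325 [663.5  95.5 132.1] yaw -0.225 [ 0.001  0.001 -1.   ] 15.5 [0.12 0.6  1.58 0.   0.96 0.35] [-0.   1.6  1.3]
```

View pics/w15.png

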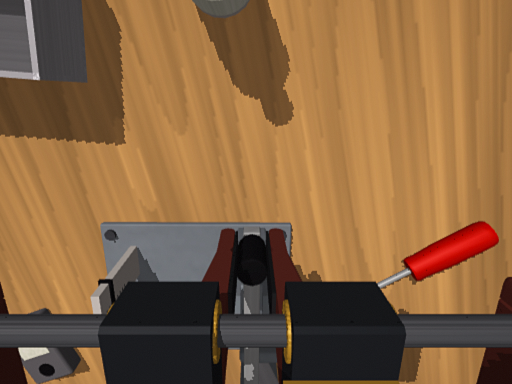

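```bash
python3 -m creep '[{"tx":0,"ty":0,"tz":0,"rx":0,"ry":0,"rz":0,"fingers":120},{"tx":0,"ty":0,"tz":0,"rx":0,"ry":0,"rz":0,"fingers":120},{"tx":0,"ty":0,"tz":25,"rx":0,"ry":0,"rz":0,"fingers":120},{"tx":0,"ty":0,"tz":75,"rx":0,"ry":0,"rz":0,"fingers":120},{"tx":-10,"ty":-40,"tz":120,"rx":0,"ry":0,"rz":0,"fingers":120},{"tx":-10,"ty":-90,"tz":130,"rx":0,"ry":0,"rz":0,"fingers":120},{"tx":-10,"ty":-90,"tz":130,"rx":0,"ry":0,"rz":0,"fingers":120},{"tx":-10,"ty":-90,"tz":130,"rx":0,"ry":0,"rz":0,"fingers":120}]'; python3 snap.py wrist w16
```

```text
t: 16.32
ee_pos: [652.8, 4.4, 261.5]
orientation: [-1.094, 1.375, -1.374]
ft_force: [-0.6, -0.0, -0.1]
width: 46.1
16.375 [652.8   5.  261.1] yaw -0.226 [-0.001  0.    -1.   ] 46.6 [-0.01  0.43  1.54  0.    1.17  0.22] [-0.5  0.   0.1]
```

View pics/w16.png

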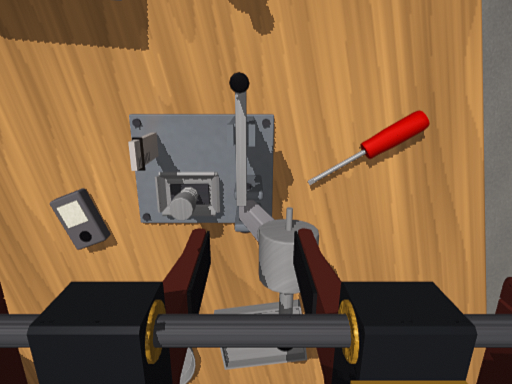

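```bash
python3 - <<'E'
from h import *
c=pickle.load(open("w16.pkl","rb"));p=np.array([562.3,-20,-.227])
def loc(w):
    d=w[:2]-p[:2];cs,s=np.cos(p[2]),np.sin(p[2]);return np.round([cs*d[0]+s*d[1],-s*d[0]+cs*d[1]],1)
print("bar end",loc(ray(c,(241,207),117)),"knob",loc(ray(c,(239,82),148)))
print("pointer",loc(ray(c,(289.5,209),179)),"handle pt",ray(c,(288,300),179),loc(ray(c,(288,300),179)), "roller mid", loc(ray(c,(286,240),190)))
def arc(th): 
    return rt(p,[(75-115*np.cos(th),-50,70+115*np.sin(th))])[0]
for th in np.arange(1.9,-.2,-.1): print(round(th,2),arc(th).round(1))
E
```

```text
bar end [71.8 18.3] knob [ 72.4 134.3]
pointer [112.   39.3] handle pt [663.0788466  -88.60080075 179.        ] [113.6 -44.2] roller mid [108.9  17.9]
1.9 [660.3 -94.  178.8]
1.8 [649.6 -91.5 182. ]
1.7 [638.6 -88.9 184. ]
1.6 [627.4 -86.4 185. ]
1.5 [616.2 -83.8 184.7]
1.4 [605.1 -81.2 183.3]
1.3 [594.1 -78.7 180.8]
1.2 [583.5 -76.2 177.2]
1.1 [573.3 -73.9 172.5]
1.0 [563.6 -71.6 166.8]
0.9 [554.5 -69.5 160.1]
0.8 [546.1 -67.6 152.5]
0.7 [538.4 -65.8 144.1]
0.6 [531.6 -64.2 134.9]
0.5 [525.8 -62.9 125.1]
0.4 [520.9 -61.8 114.8]
0.3 [517.1 -60.9 104. ]
0.2 [514.3 -60.2  92.8]
0.1 [512.6 -59.8  81.5]
-0.0 [512.1 -59.7  70. ]
-0.1 [512.6 -59.8  58.5]
```

```bash
python3 -m creep '[{"tx":4,"ty":-50,"tz":0,"rx":0,"ry":0,"rz":0,"fingers":120},{"tx":8,"ty":-99,"tz":0,"rx":0,"ry":0,"rz":0,"fingers":120},{"tx":8,"ty":-99,"tz":-30,"rx":0,"ry":0,"rz":0,"fingers":120},{"tx":8,"ty":-99,"tz":-45,"rx":0,"ry":0,"rz":0,"fingers":120},{"tx":8,"ty":-99,"tz":-45,"rx":0,"ry":0,"rz":0,"fingers":120}]'; python3 snap.py wrist w17
```

```text
t: 17.0
ee_pos: [660.3, -93.2, 215.1]
orientation: [-1.097, 1.376, -1.371]
ft_force: [-0.5, -0.3, 0.0]
width: 46.7
17.05 [661.1 -93.3 216.4] yaw -0.225 [-0.001  0.    -1.   ] 46.6 [-0.16  0.5   1.54  0.    1.1   0.07] [0.1 0.1 0. ]
```

View pics/w17.png

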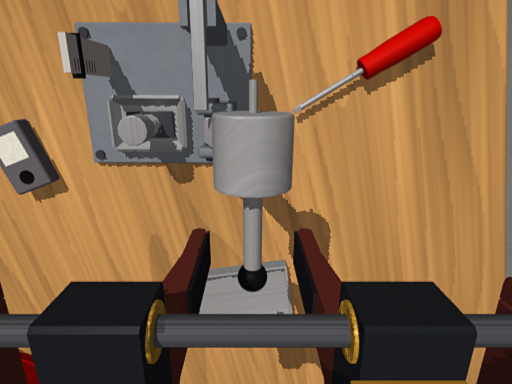

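```bash
python3 - <<'E'
from h import *
c=pickle.load(open("w17.pkl","rb"))
print(proj(c,[(661.1,-93.3,179)]),ray(c,(253,277),179),ray(c,(253,192),172))
E
python3 -m creep '[{"tx":0,"ty":0,"tz":-25,"rx":0,"ry":0,"rz":0,"fingers":120},{"tx":0,"ty":0,"tz":-42,"rx":0,"ry":0,"rz":0,"fingers":120},{"tx":0,"ty":0,"tz":-48,"rx":0,"ry":0,"rz":0,"fingers":120},{"tx":0,"ty":0,"tz":-48,"rx":0,"ry":0,"rz":0,"fingers":120}]'; python3 snap.py wrist w18
```

```text
[[253.51216685 227.01922425]] [ 652.65239096 -128.94667489  179.        ] [665.51444111 -72.40918624 172.        ]
t: 17.55
ee_pos: [661.3, -94.4, 169.0]
orientation: [-1.094, 1.374, -1.373]
ft_force: [-0.3, 0.1, 0.3]
width: 46.1
17.6 [661.6 -94.5 169.4] yaw -0.226 [ 0.001 -0.    -1.   ] 46.6 [-0.16  0.55  1.57  0.    1.02  0.07] [1.  0.3 0.1]
```

View pics/w18.png

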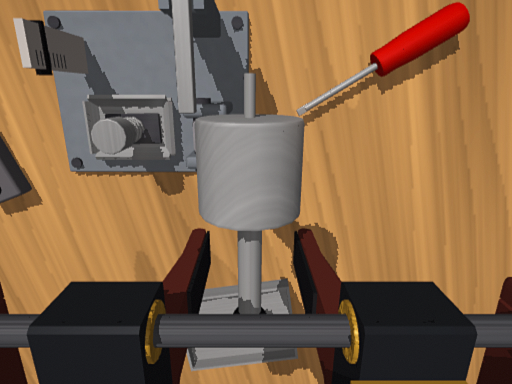

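```bash
python3 -m creep '[{"tx":0,"ty":0,"tz":0,"rx":0,"ry":0,"rz":0,"fingers":255},{"tx":0,"ty":0,"tz":0,"rx":0,"ry":0,"rz":0,"fingers":255},{"tx":0,"ty":0,"tz":0,"rx":0,"ry":0,"rz":0,"fingers":255},{"tx":0,"ty":0,"tz":0,"rx":0,"ry":0,"rz":0,"fingers":255},{"tx":-10.7,"ty":2.5,"tz":3.2,"rx":0,"ry":0,"rz":0,"fingers":255},{"tx":-21.7,"ty":5.1,"tz":5.2,"rx":0,"ry":0,"rz":0,"fingers":255},{"tx":-32.9,"ty":7.6,"tz":6.2,"rx":0,"ry":0,"rz":0,"fingers":255}]'; python3 snap.py wrist w19
```

```text
t: 18.48
ee_pos: [628.7, -87.0, 176.5]
orientation: [-1.091, 1.371, -1.375]
ft_force: [3.5, -1.5, 4.2]
width: 11.1
18.525 [627.  -86.6 176.5] yaw -0.226 [ 0.001 -0.    -1.   ] 11.4 [-0.16  0.5   1.65  0.    0.99  0.07] [-1.4 -0.2  7.1]
```

View pics/w19.png

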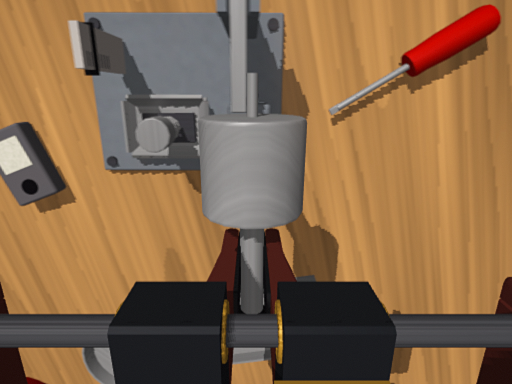

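```bash
python3 -m creep '[{"tx":-11.2,"ty":2.6,"tz":-0.3,"rx":0,"ry":0,"rz":0,"fingers":255},{"tx":-22.3,"ty":5.2,"tz":-1.7,"rx":0,"ry":0,"rz":0,"fingers":255},{"tx":-33.3,"ty":7.7,"tz":-4.2,"rx":0,"ry":0,"rz":0,"fingers":255},{"tx":-43.9,"ty":10.2,"tz":-7.8,"rx":0,"ry":0,"rz":0,"fingers":255},{"tx":-54.1,"ty":12.5,"tz":-12.5,"rx":0,"ry":0,"rz":0,"fingers":255},{"tx":-63.8,"ty":14.8,"tz":-18.2,"rx":0,"ry":0,"rz":0,"fingers":255},{"tx":-72.9,"ty":16.9,"tz":-24.9,"rx":0,"ry":0,"rz":0,"fingers":255},{"tx":-81.3,"ty":18.8,"tz":-32.5,"rx":0,"ry":0,"rz":0,"fingers":255},{"tx":-89,"ty":20.6,"tz":-40.9,"rx":0,"ry":0,"rz":0,"fingers":255},{"tx":-95.8,"ty":22.2,"tz":-50.1,"rx":0,"ry":0,"rz":0,"fingers":255}]'; python3 snap.py wrist w20
```

```text
t: 19.77
ee_pos: [531.6, -64.5, 124.2]
orientation: [-1.094, 1.374, -1.373]
ft_force: [-1.1, 3.2, -2.5]
width: 11.3
19.825 [530.7 -64.3 123. ] yaw -0.226 [-0.002  0.    -1.   ] 11.2 [-0.14  0.45  1.9   0.    0.8   0.08] [ 0.5  4.  -6.8]
```

View pics/w20.png

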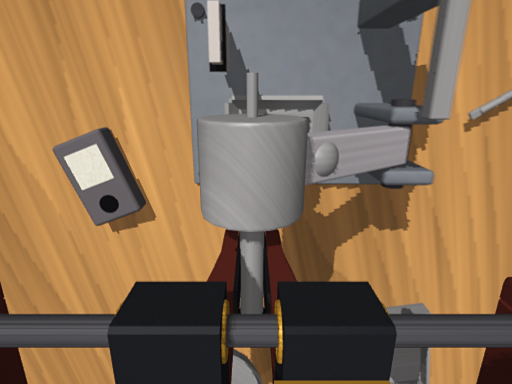

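```bash
python3 -m creep '[{"tx":-5.8,"ty":1.3,"tz":-9.8,"rx":0,"ry":0,"rz":0,"fingers":255},{"tx":-10.7,"ty":2.4,"tz":-20.1,"rx":0,"ry":0,"rz":0,"fingers":255},{"tx":-14.5,"ty":3.3,"tz":-30.9,"rx":0,"ry":0,"rz":0,"fingers":255},{"tx":-16,"ty":3.6,"tz":-36.5,"rx":0,"ry":0,"rz":0,"fingers":255},{"tx":-17.3,"ty":4,"tz":-42,"rx":0,"ry":0,"rz":0,"fingers":255},{"tx":-17.9,"ty":4.1,"tz":-46,"rx":0,"ry":0,"rz":0,"fingers":255},{"tx":-18.6,"ty":4.3,"tz":-50,"rx":0,"ry":0,"rz":0,"fingers":255},{"tx":-18.9,"ty":4.4,"tz":-53,"rx":0,"ry":0,"rz":0,"fingers":255},{"tx":-18.9,"ty":4.4,"tz":-53,"rx":0,"ry":0,"rz":0,"fingers":255}]'; python3 snap.py wrist w21
```

```text
t: 20.95
ee_pos: [512.5, -60.2, 71.4]
orientation: [-1.096, 1.376, -1.372]
ft_force: [-2.3, 5.3, -3.3]
width: 10.9
21.0 [512.5 -60.2  71.5] yaw -0.226 [-0.003  0.    -1.   ] 11.4 [-0.14  0.52  1.96 -0.    0.67  0.09] [-2.9  5.1 -2.5]
```

View pics/w21.png

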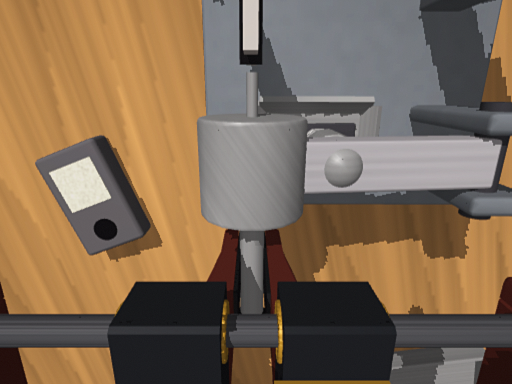

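```bash
python3 -m creep '[{"tx":-0.3,"ty":0,"tz":-3,"rx":0,"ry":0,"rz":0,"fingers":255},{"tx":-0.5,"ty":0,"tz":-6,"rx":0,"ry":0,"rz":0,"fingers":255},{"tx":-0.5,"ty":0,"tz":-6,"rx":0,"ry":0,"rz":0,"fingers":255}]'; python3 -m creep '[{"tx":0,"ty":0,"tz":0,"rx":0,"ry":0,"rz":0,"fingers":175},{"tx":0,"ty":0,"tz":0,"rx":0,"ry":0,"rz":0,"fingers":150},{"tx":0,"ty":0,"tz":0,"rx":0,"ry":0,"rz":0,"fingers":120},{"tx":0,"ty":0,"tz":0,"rx":0,"ry":0,"rz":0,"fingers":120},{"tx":0,"ty":0,"tz":0,"rx":0,"ry":0,"rz":0,"fingers":120}]'; python3 snap.py wrist w22
```

```text
t: 21.38
ee_pos: [512.1, -60.1, 65.5]
orientation: [-1.096, 1.376, -1.372]
ft_force: [-3.1, 4.4, -2.0]
width: 11.2
t: 22.0
ee_pos: [513.2, -60.5, 66.1]
orientation: [-1.094, 1.373, -1.374]
ft_force: [-0.9, -0.4, -0.4]
width: 46.4
22.05 [513.1 -60.4  66.1] yaw -0.226 [ 0. -0. -1.] 46.3 [-0.14  0.53  1.96 -0.    0.66  0.09] [0.1 0.2 0.3]
```

View pics/w22.png

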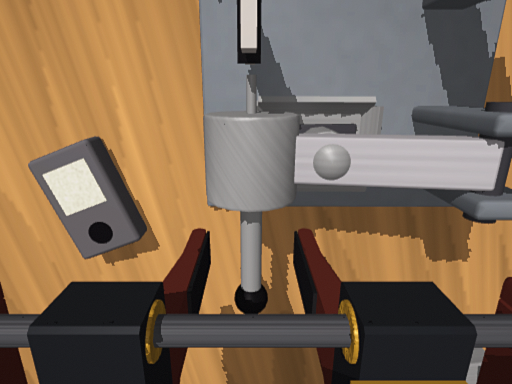

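```bash
python3 -m creep '[{"tx":0,"ty":0,"tz":30,"rx":0,"ry":0,"rz":0,"fingers":120},{"tx":0,"ty":0,"tz":80,"rx":0,"ry":0,"rz":0,"fingers":120},{"tx":-30,"ty":-20,"tz":100,"rx":0,"ry":0,"rz":0,"fingers":120},{"tx":-60,"ty":-20,"tz":110,"rx":0,"ry":0,"rz":0,"fingers":120},{"tx":-60,"ty":-20,"tz":110,"rx":0,"ry":0,"rz":0,"fingers":120},{"tx":-60,"ty":-20,"tz":110,"rx":0,"ry":0,"rz":0,"fingers":120}]'; python3 snap.py wrist w23;python3 snap.py scene s23;python3 snap.py top t23; python3 - <<'E'
import cv2,numpy as np
t=cv2.imread("pics/t23.png")[130:240,190:300]; s=cv2.imread("pics/s23.png")[190:260,235:325]
cv2.imwrite("pics/c23.png",np.hstack([cv2.resize(t,(380,380),interpolation=2),cv2.resize(s,(420,327),interpolation=2)[:]if 0 else cv2.copyMakeBorder(cv2.resize(s,(420,327),interpolation=2),0,53,0,0,0)]))
E
```

```text
t: 22.8
ee_pos: [454.1, -80.4, 176.1]
orientation: [-1.093, 1.373, -1.374]
ft_force: [0.0, -0.6, 0.4]
width: 46.2
22.85 [454.1 -80.4 175.9] yaw -0.226 [ 0.001 -0.    -1.   ] 46.4 [-0.2   0.27  2.03  0.    0.85  0.02] [-0.4 -0.5 -0.1]
22.9 [454.  -80.3 175.7] yaw -0.226 [ 0. -0. -1.] 46.4 [-0.2   0.27  2.03  0.    0.85  0.02] [-0.2  0.8  0.3]
22.95 [453.9 -80.3 175.7] yaw -0.226 [-0.  0. -1.] 46.5 [-0.2   0.27  2.03  0.    0.85  0.02] [-0.4  0.1  0.8]
```

View pics/w23.png

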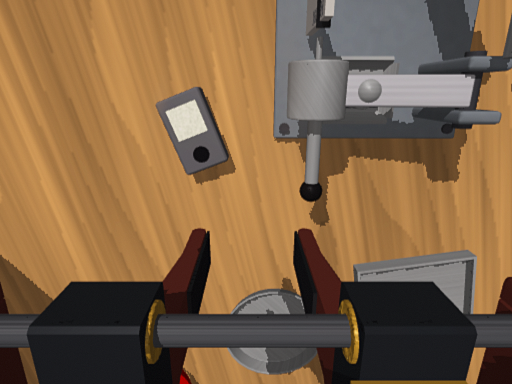

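View pics/c23.png

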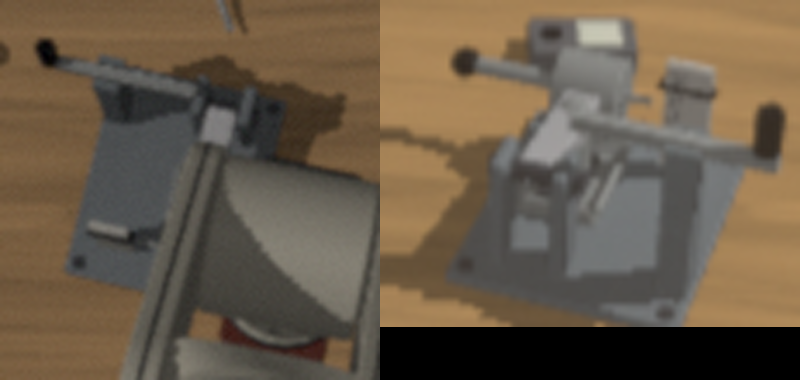

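```bash
python3 - <<'E'
from h import *
p=np.array([562.3,-20,-.227]);w=pickle.load(open("w23.pkl","rb"));w22=pickle.load(open("w22.pkl","rb"));s=cam("scene")
for th in(.09,0,-.1,-.13):
    L=lambda y:rt(p,[(75-115*np.cos(th),y,70+115*np.sin(th))])
    print(th,"w23 ball",proj(w,L(-88)).round(1),"w22 ball",proj(w22,L(-88)).round(1),"w22 ptr",proj(w22,L(40)).round(1),"scene ptr",proj(s,L(40)).round(1),"scene ball",proj(s,L(-88)).round(1))
print("mark scene",proj(s,rt(p,[(-40,48,70),(-40,63,70)])))
E
```

```text
0.09 w23 ball [[315.4 203.2]] w22 ball [[250.5 331. ]] w22 ptr [[250.3  72.7]] scene ptr [[293.6 204.1]] scene ball [[252.4 195.6]]
0 w23 ball [[312.6 199.2]] w22 ball [[249.7 317.8]] w22 ptr [[249.3  74. ]] scene ptr [[293.4 206.9]] scene ball [[252.4 198.4]]
-0.1 w23 ball [[310.9 195. ]] w22 ball [[250.8 304.8]] w22 ptr [[250.7  75.2]] scene ptr [[293.1 210.2]] scene ball [[252.3 201.6]]
-0.13 w23 ball [[310.6 193.9]] w22 ball [[251.4 301.2]] w22 ptr [[251.5  75.5]] scene ptr [[293.  211.2]] scene ball [[252.3 202.6]]
mark scene [[296.0435374  207.47824648]
 [301.0097894  208.51424193]]
```

```bash
python3 -m creep '[{"tx":40,"ty":10,"tz":-10,"rx":0,"ry":0,"rz":0,"fingers":120},{"tx":59,"ty":20.5,"tz":-30,"rx":0,"ry":0,"rz":0,"fingers":120},{"tx":59,"ty":20.5,"tz":-70,"rx":0,"ry":0,"rz":0,"fingers":120},{"tx":59,"ty":20.5,"tz":-105,"rx":0,"ry":0,"rz":0,"fingers":120},{"tx":59,"ty":20.5,"tz":-125,"rx":0,"ry":0,"rz":0,"fingers":120},{"tx":59,"ty":20.5,"tz":-131,"rx":0,"ry":0,"rz":0,"fingers":120},{"tx":59,"ty":20.5,"tz":-131,"rx":0,"ry":0,"rz":0,"fingers":120}]'; python3 snap.py wrist w24; python3 -m creep '[{"tx":0,"ty":0,"tz":0,"rx":0,"ry":0,"rz":0,"fingers":255},{"tx":0,"ty":0,"tz":0,"rx":0,"ry":0,"rz":0,"fingers":255},{"tx":0,"ty":0,"tz":0,"rx":0,"ry":0,"rz":0,"fingers":255},{"tx":0,"ty":0,"tz":0,"rx":0,"ry":0,"rz":0,"fingers":255}]'
```

```text
t: 23.82
ee_pos: [512.3, -59.8, 44.8]
orientation: [-1.094, 1.374, -1.373]
ft_force: [0.3, -0.5, 0.1]
width: 46.5
23.875 [512.7 -59.8  45.3] yaw -0.226 [ 0.001 -0.    -1.   ] 47.0 [-0.14  0.56  1.97  0.    0.61  0.09] [-0.3  1.3 -0.1]
t: 24.38
ee_pos: [512.9, -60.0, 45.5]
orientation: [-1.092, 1.372, -1.375]
ft_force: [-0.2, 0.3, -0.7]
width: 10.8
```

View pics/w24.png

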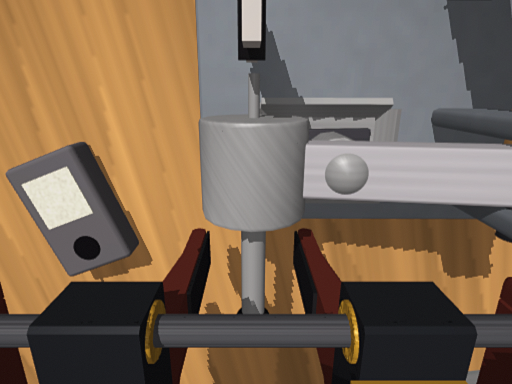

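```bash
python3 -m creep '[{"tx":-0.7,"ty":0.1,"tz":13.8,"rx":0,"ry":0,"rz":0,"fingers":255},{"tx":-0.2,"ty":0,"tz":25.3,"rx":0,"ry":0,"rz":0,"fingers":255},{"tx":1.5,"ty":-0.4,"tz":36.6,"rx":0,"ry":0,"rz":0,"fingers":255},{"tx":4.3,"ty":-1.1,"tz":47.8,"rx":0,"ry":0,"rz":0,"fingers":255},{"tx":8.1,"ty":-2,"tz":58.6,"rx":0,"ry":0,"rz":0,"fingers":255},{"tx":13,"ty":-3.1,"tz":68.9,"rx":0,"ry":0,"rz":0,"fingers":255},{"tx":18.8,"ty":-4.4,"tz":78.7,"rx":0,"ry":0,"rz":0,"fingers":255},{"tx":25.6,"ty":-6,"tz":87.9,"rx":0,"ry":0,"rz":0,"fingers":255},{"tx":33.3,"ty":-7.8,"tz":96.3,"rx":0,"ry":0,"rz":0,"fingers":255},{"tx":41.7,"ty":-9.7,"tz":103.9,"rx":0,"ry":0,"rz":0,"fingers":255}]'; python3 snap.py wrist w25
```

```text
t: 25.62
ee_pos: [547.0, -68.1, 148.6]
orientation: [-1.105, 1.387, -1.365]
ft_force: [-22.6, 6.0, 12.9]
width: 11.0
25.675 [548.5 -68.5 150. ] yaw -0.226 [-0.013  0.003 -1.   ] 11.1 [-0.15  0.43  1.84  0.    0.88  0.08] [-22.3   6.7  20.1]
```

View pics/w25.png

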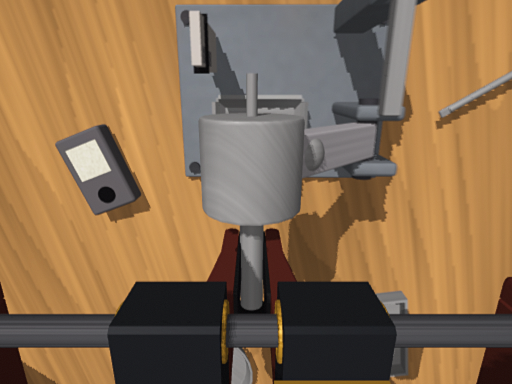

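```bash
python3 -m creep '[{"tx":0,"ty":0,"tz":5,"rx":0,"ry":0,"rz":0,"fingers":255},{"tx":9.1,"ty":-2.1,"tz":11.4,"rx":0,"ry":0,"rz":0,"fingers":255},{"tx":18.8,"ty":-4.4,"tz":17.1,"rx":0,"ry":0,"rz":0,"fingers":255}]'; python3 snap.py wrist w26
```

```text
t: 26.05
ee_pos: [570.1, -73.5, 167.0]
orientation: [-1.099, 1.379, -1.37]
ft_force: [-10.1, 2.5, 6.1]
width: 11.2
26.1 [572.7 -74.2 168.2] yaw -0.226 [-0.002  0.    -1.   ] 11.3 [-0.15  0.43  1.78 -0.    0.93  0.08] [-8.   1.4 12. ]
```

```bash
python3 -m creep '[{"tx":10.2,"ty":-2.3,"tz":6.7,"rx":0,"ry":0,"rz":0,"fingers":255},{"tx":20.8,"ty":-4.8,"tz":10.3,"rx":0,"ry":0,"rz":0,"fingers":255},{"tx":31.8,"ty":-7.3,"tz":12.8,"rx":0,"ry":0,"rz":0,"fingers":255},{"tx":42.9,"ty":-9.9,"tz":14.2,"rx":0,"ry":0,"rz":0,"fingers":255},{"tx":54.1,"ty":-12.5,"tz":14.5,"rx":0,"ry":0,"rz":0,"fingers":255}]'; python3 snap.py wrist w27
```

```text
t: 26.72
ee_pos: [628.0, -87.2, 181.5]
orientation: [-1.093, 1.372, -1.375]
ft_force: [-3.1, -1.8, -1.1]
width: 11.0
26.775 [629.4 -87.5 181.3] yaw -0.226 [ 0.003 -0.001 -1.   ] 11.5 [-0.16  0.49  1.64 -0.    1.    0.07] [-0.4 -2.2  4.7]
```

View pics/w27.png

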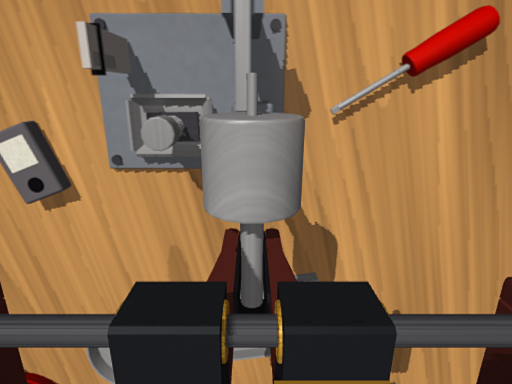

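Forces are relaxed and the beam is near 1.6. I'll continue to the back stop.

```bash
python3 -m creep '[{"tx":11.2,"ty":-2.5,"tz":-1,"rx":0,"ry":0,"rz":0,"fingers":255},{"tx":22.2,"ty":-5.1,"tz":-3,"rx":0,"ry":0,"rz":0,"fingers":255},{"tx":30,"ty":-7,"tz":-5.5,"rx":0,"ry":0,"rz":0,"fingers":255},{"tx":32,"ty":-7.5,"tz":-6,"rx":0,"ry":0,"rz":0,"fingers":255},{"tx":32,"ty":-7.5,"tz":-6,"rx":0,"ry":0,"rz":0,"fingers":255}]'; python3 snap.py wrist w28
```

```text
t: 27.4
ee_pos: [659.0, -94.2, 174.4]
orientation: [-1.094, 1.373, -1.374]
ft_force: [-0.1, -5.2, -0.3]
width: 11.2
27.45 [658.8 -94.2 174.5] yaw -0.226 [ 0. -0. -1.] 11.2 [-0.16  0.54  1.57 -0.    1.02  0.07] [ 0.5 -4.6 -0.5]
```

View pics/w28.png

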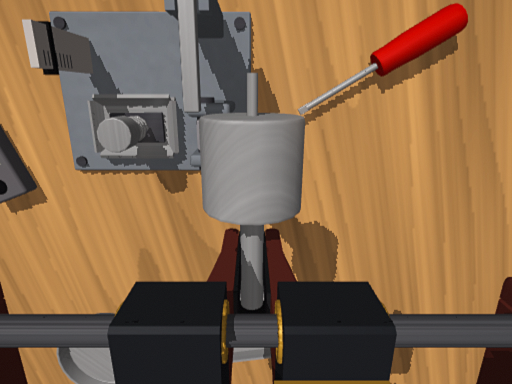

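```bash
python3 -m creep '[{"tx":2,"ty":-0.5,"tz":-1,"rx":0,"ry":0,"rz":0,"fingers":255},{"tx":2,"ty":-0.5,"tz":-1,"rx":0,"ry":0,"rz":0,"fingers":255},{"tx":0,"ty":0,"tz":-1,"rx":0,"ry":0,"rz":0,"fingers":120},{"tx":0,"ty":0,"tz":-1,"rx":0,"ry":0,"rz":0,"fingers":120},{"tx":0,"ty":0,"tz":20,"rx":0,"ry":0,"rz":0,"fingers":120},{"tx":0,"ty":0,"tz":70,"rx":0,"ry":0,"rz":0,"fingers":120},{"tx":-20,"ty":0,"tz":95,"rx":0,"ry":0,"rz":0,"fingers":120}]'; python3 snap.py wrist w29
```

```text
t: 28.32
ee_pos: [640.8, -93.9, 273.9]
orientation: [-1.09, 1.369, -1.376]
ft_force: [-0.9, 0.9, 0.3]
width: 46.4
28.375 [639.1 -94.  276.5] yaw -0.226 [ 0.007 -0.001 -1.   ] 46.4 [-0.16  0.41  1.54  0.    1.18  0.06] [-0.6  0.2  1.7]
```

View pics/w29.png

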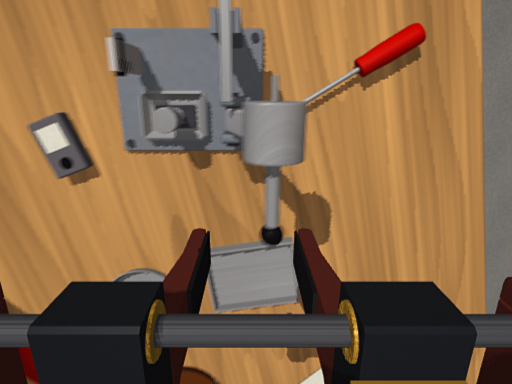

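```bash
python3 -m creep '[{"tx":-30,"ty":20,"tz":0,"rx":0,"ry":0,"rz":0.18,"fingers":80},{"tx":-60,"ty":50,"tz":0,"rx":0,"ry":0,"rz":0.36,"fingers":80},{"tx":-75,"ty":72,"tz":0,"rx":0,"ry":0,"rz":0.54,"fingers":80},{"tx":-75,"ty":72,"tz":0,"rx":0,"ry":0,"rz":0.72,"fingers":80},{"tx":-75,"ty":72,"tz":0,"rx":0,"ry":0,"rz":0.9,"fingers":80},{"tx":-75,"ty":72,"tz":-20,"rx":0,"ry":0,"rz":1.08,"fingers":80},{"tx":-75,"ty":72,"tz":-50,"rx":0,"ry":0,"rz":1.26,"fingers":80},{"tx":-75,"ty":72,"tz":-90,"rx":0,"ry":0,"rz":1.44,"fingers":80},{"tx":-75,"ty":72,"tz":-120,"rx":0,"ry":0,"rz":1.57,"fingers":80},{"tx":-75,"ty":72,"tz":-120,"rx":0,"ry":0,"rz":1.57,"fingers":80}]'; python3 snap.py wrist w30
```

```text
t: 29.62
ee_pos: [562.6, -21.7, 148.3]
orientation: [-1.563, 0.182, -0.176]
ft_force: [-0.4, -0.4, 0.1]
width: 60.3
29.675 [563.7 -21.8 149.8] yaw 1.341 [-0.001  0.    -1.   ] 60.3 [-0.06  0.44  1.82  0.    0.88 -1.4 ] [ 0.6  0.4 -0. ]
```

View pics/w30.png

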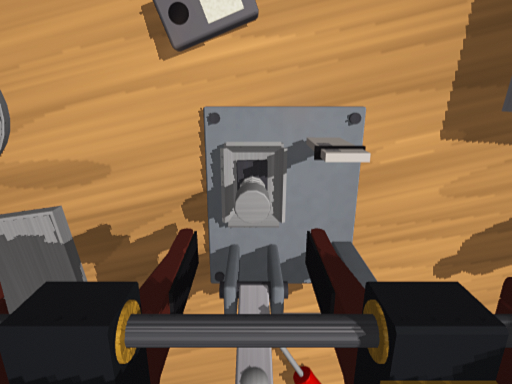

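```bash
python3 -m creep '[{"tx":0,"ty":0,"tz":-40,"rx":0,"ry":0,"rz":0,"fingers":80},{"tx":0,"ty":0,"tz":-75,"rx":0,"ry":0,"rz":0,"fingers":80},{"tx":0,"ty":0,"tz":-92,"rx":0,"ry":0,"rz":0,"fingers":80},{"tx":0,"ty":0,"tz":-96,"rx":0,"ry":0,"rz":0,"fingers":80},{"tx":0,"ty":0,"tz":-96,"rx":0,"ry":0,"rz":0,"fingers":255},{"tx":0,"ty":0,"tz":-96,"rx":0,"ry":0,"rz":0,"fingers":255},{"tx":0,"ty":0,"tz":-96,"rx":0,"ry":0,"rz":0,"fingers":255},{"tx":0,"ty":0,"tz":-96,"rx":0,"ry":0,"rz":0,"fingers":255},{"tx":0,"ty":0,"tz":-96,"rx":0,"ry":0,"rz":0,"fingers":255}]'; python3 snap.py wrist w31; python3 -m creep '[{"tx":0,"ty":0,"tz":20,"rx":0,"ry":0,"rz":0,"fingers":255},{"tx":0,"ty":0,"tz":60,"rx":0,"ry":0,"rz":0,"fingers":255},{"tx":-20,"ty":0,"tz":110,"rx":0,"ry":0,"rz":0,"fingers":255},{"tx":-40,"ty":0,"tz":130,"rx":0,"ry":0,"rz":0,"fingers":255}]'; python3 snap.py wrist w32
```

```text
t: 30.8
ee_pos: [564.0, -22.0, 53.8]
orientation: [-1.563, 0.178, -0.179]
ft_force: [0.6, -0.1, -0.4]
width: 27.6
30.85 [564.  -22.   53.7] yaw 1.344 [ 0.001 -0.    -1.   ] 27.5 [-0.06  0.59  1.86  0.    0.69 -1.4 ] [ 1.   0.6 -0.5]
t: 31.35
ee_pos: [524.2, -22.0, 185.9]
orientation: [-1.563, 0.176, -0.18]
ft_force: [-0.3, 0.0, -1.0]
width: 27.7
31.4 [522.  -22.  186.9] yaw 1.344 [ 0.002 -0.    -1.   ] 27.3 [-0.06  0.33  1.89 -0.    0.92 -1.41] [-3.  -0.1 -0.6]
```

View pics/w32.png

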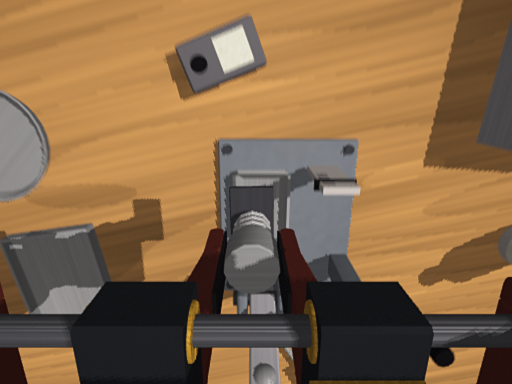

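```bash
python3 -m creep '[{"tx":-30,"ty":-50,"tz":0,"rx":0,"ry":0,"rz":0,"fingers":255},{"tx":-60,"ty":-100,"tz":0,"rx":0,"ry":0,"rz":0,"fingers":255},{"tx":-80,"ty":-155,"tz":-10,"rx":0,"ry":0,"rz":0,"fingers":255},{"tx":-88,"ty":-210,"tz":-30,"rx":0,"ry":0,"rz":0,"fingers":255},{"tx":-88,"ty":-250,"tz":-60,"rx":0,"ry":0,"rz":0,"fingers":255},{"tx":-88,"ty":-255.5,"tz":-84,"rx":0,"ry":0,"rz":0,"fingers":255},{"tx":-88,"ty":-255.5,"tz":-84,"rx":0,"ry":0,"rz":0,"fingers":255},{"tx":-88,"ty":-255.5,"tz":-84,"rx":0,"ry":0,"rz":0,"fingers":255}]'; python3 snap.py wrist w33
```

```text
t: 32.4
ee_pos: [435.8, -277.1, 99.7]
orientation: [-1.563, 0.178, -0.177]
ft_force: [-0.3, 0.1, -0.8]
width: 27.5
32.45 [ 436.2 -277.1  100.2] yaw 1.345 [ 0.001 -0.    -1.   ] 27.2 [-0.59  0.46  1.95  0.    0.73 -1.93] [-0.1 -0.8 -1. ]
```

View pics/w33.png

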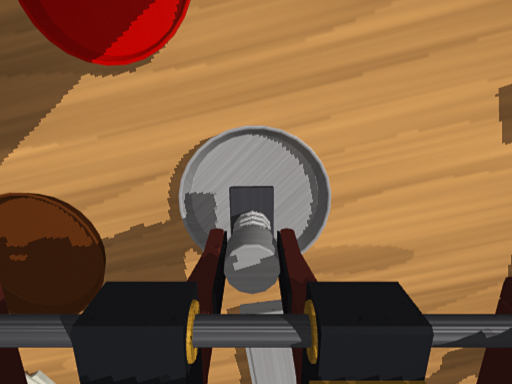

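```bash
python3 - <<'E'
from h import *
c=pickle.load(open("w33.pkl","rb"))
from scipy.optimize import least_squares
P=np.array([ray(c,u,16)[:2] for u in((180,200),(329,200),(255,126.5),(200,152),(310,154))])
print(least_squares(lambda x:np.linalg.norm(P-x[:2],axis=1)-x[2],[435,-277,60]).x)
E
python3 -m creep '[{"tx":0,"ty":0.5,"tz":-30,"rx":0,"ry":0,"rz":0,"fingers":255},{"tx":0,"ty":0.5,"tz":-45,"rx":0,"ry":0,"rz":0,"fingers":255},{"tx":0,"ty":0.5,"tz":-52,"rx":0,"ry":0,"rz":0,"fingers":255},{"tx":0,"ty":0.5,"tz":-55,"rx":0,"ry":0,"rz":0,"fingers":255},{"tx":0,"ty":0.5,"tz":-55.5,"rx":0,"ry":0,"rz":0,"fingers":255},{"tx":0,"ty":0.5,"tz":-55.5,"rx":0,"ry":0,"rz":0,"fingers":255}]'; python3 snap.py wrist w34
```

```text
[ 437.2118761  -274.55400499   57.94155387]
t: 33.2
ee_pos: [436.0, -277.1, 44.6]
orientation: [-1.564, 0.178, -0.179]
ft_force: [0.2, 1.9, 0.2]
width: 27.1
33.25 [ 436.  -277.1   44.5] yaw 1.344 [ 0.001 -0.    -1.   ] 27.7 [-0.59  0.57  1.97  0.    0.61 -1.93] [0.  1.5 0.2]
```

View pics/w34.png

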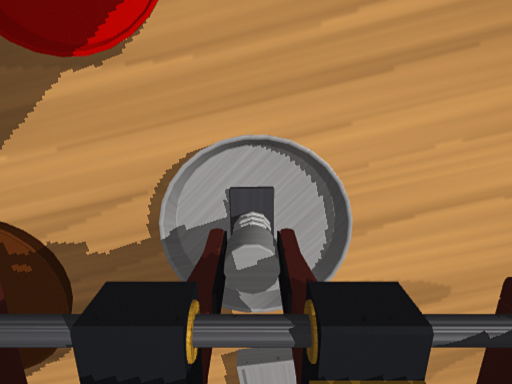

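```bash
python3 -m creep '[{"tx":0,"ty":0,"tz":-0.7,"rx":0,"ry":0,"rz":0,"fingers":255},{"tx":0,"ty":0,"tz":-0.7,"rx":0,"ry":0,"rz":0,"fingers":255}]'; python3 -m creep '[{"tx":0,"ty":0,"tz":-0.5,"rx":0,"ry":0,"rz":0,"fingers":100},{"tx":0,"ty":0,"tz":-0.5,"rx":0,"ry":0,"rz":0,"fingers":100},{"tx":0,"ty":0,"tz":-0.5,"rx":0,"ry":0,"rz":0,"fingers":100},{"tx":0,"ty":0,"tz":20,"rx":0,"ry":0,"rz":0,"fingers":100},{"tx":0,"ty":0,"tz":70,"rx":0,"ry":0,"rz":0,"fingers":100},{"tx":0,"ty":0,"tz":120,"rx":0,"ry":0,"rz":0,"fingers":100},{"tx":0,"ty":-40,"tz":150,"rx":0,"ry":0,"rz":0,"fingers":100},{"tx":0,"ty":-60,"tz":160,"rx":0,"ry":0,"rz":0,"fingers":100},{"tx":0,"ty":-60,"tz":160,"rx":0,"ry":0,"rz":0,"fingers":100}]'; python3 snap.py wrist w35; python3 snap.py scene s35; python3 snap.py top t35
```

```text
t: 33.5
ee_pos: [436.0, -277.2, 43.6]
orientation: [-1.564, 0.178, -0.179]
ft_force: [0.4, 1.0, 0.8]
width: 27.2
t: 34.62
ee_pos: [435.5, -337.8, 203.0]
orientation: [-1.563, 0.179, -0.18]
ft_force: [-0.2, 0.1, -0.0]
width: 53.2
34.675 [ 434.9 -336.5  202. ] yaw 1.343 [-0.002  0.002 -1.   ] 53.6 [-0.68  0.35  1.82  0.    0.97 -2.02] [-0.3  1.4  0.4]
34.725 [ 434.6 -335.8  201.5] yaw 1.343 [-0.003  0.002 -1.   ] 53.3 [-0.68  0.35  1.82  0.    0.97 -2.02] [-0.3  0.1 -0.1]
34.775 [ 434.6 -335.5  201.4] yaw 1.344 [-0.003  0.003 -1.   ] 53.1 [-0.68  0.35  1.82  0.    0.97 -2.02] [-0.6 -0.4 -0.1]
```

View pics/w35.png

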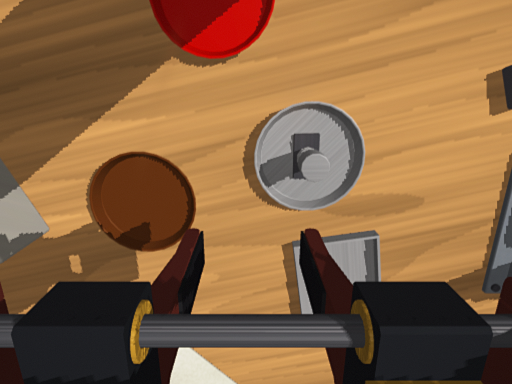

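View pics/s35.png

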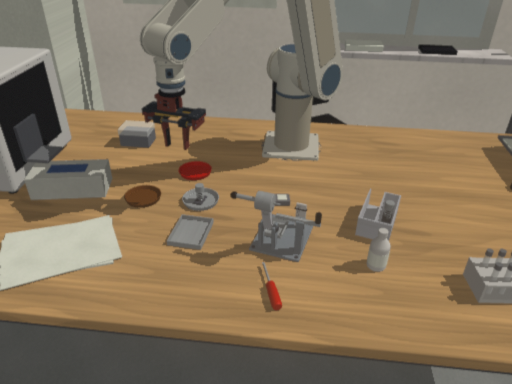

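View pics/t35.png

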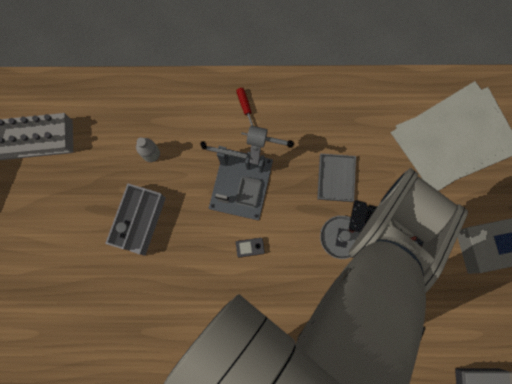

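The spring stands upright in the grey dish, with its cap at wrist pixel (315,163). The beam is fully back, and its roller is at top pixel (257,136), the same as at the start. The other spring is still in the closed channel, and the bottle, cartridge and driver have not moved.

```bash
python3 -c "
from workcell import ctrl
print(ctrl.close_job())"
```

```text
the job is handed in; nothing more can be done
None
```

The spring from the open-ended channel tested as tired, so I stood it in the grey round dish. I handed the job in at about 35 s of the 72 s allowed; no verdict was reported.

- **Steps done:** I took the spring from the channel, set it on the bench to turn my grip, and stood it in the nest. Then I slid the lock bar aside by about 30 mm and lowered the beam by its handle at about 0.8 rad/s or slower. I let go at about 0.05 rad, and the beam sank the rest of the way onto the spring by itself. I then swung it right back up.
- **Reading:** The pointer and handle ball in the scene and wrist pictures fit a resting angle of about -0.13 rad. That puts the pointer roughly 15 mm below the mark. The handle's height when I gripped it again gave about -0.12 to -0.16 rad.
- **Last pictures:**
    - The spring stands upright in the dish, clear of the rim.
    - The beam is fully back.
    - The other spring is still in its closed channel.
    - The bottle, cartridge and screwdriver have not moved.
- **What went wrong:** My first command was refused because its rows lacked some keys, and nothing moved. While raising the beam, I held the handle a few millimetres off the height I had planned. The wrist force reached about 31 N (limit 120 N), so I corrected the path partway up.

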